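# Load scraper blades into the dispensary steriliser

## Robot

A 6-joint arm with a two-finger parallel gripper is mounted at the origin on the work surface. World frame = base frame: x ahead of the robot, y to its left, z up, the work surface at z = 0. Lengths are in m, angles in degrees, forces in N, time in s.
With the tool pointing down it reaches from about 0.375 to 0.975 m from the base axis. Payload 3.8 kg.
Tool frame: the origin (TCP) lies at the very end of the fingers, on their centre line; the grasp point (between the pads) lies 19 mm behind it (arm.grip_depth is the z of the grasp point in the tool frame, in m); z points along the fingers, y is the line along which they close (so a half turn about z gives the same grasp; the last joint's range is limited). The gripper opens to 85 mm and grips with 20 to 120 N. Pads are 22 mm wide; open, the fingers measure 114 mm over their backs; the gripper's body (76 mm by 85 mm) begins 54 mm behind the grasp point. The pads swing forward as they close: fully open they stand 13 mm farther back than shut.
Start: joints at [74.146, 15.12, 91.902, -0, 72.978, -2.114], TCP at [0.16, 0.656, 0.231] pointing down, gripper open.
Joint ranges: [-150.88, 150.88], [-54.13, 125.18], [17.81, 147.31], [-75.09, 255.09], [0, 152.58], [-146.25, 146.25]. Speed limits (degrees/s): [147.25, 147.25, 180, 180, 180, 180].

## Interface

Orientations are given as a 3x3 rotation matrix whose columns are the frame's x, y, z axes.
In Python, from cell import arm, read_camera, camera_model gives the robot as it stands. The module is installed in compiled form; this text tells all that it offers.
- The arm moves only by the tool jog_arm, never from a script. Its argument "moves" is a list of rows, each an object with "travel": the shift along the tool's x, y, z in m, a list of three; "spin": the turn about the tool's z in degrees; "grip": the opening, from 0 (shut) to 1 (fully open). A call has 1 to 5 rows; each row shifts and turns the commanded pose from where the row before left it, along the tool's axes as they then stand; what a row does not reach is not made up. A row lasts 1/10 s, in which the tool goes at most 50 mm and 8.59 degrees, less where a joint would pass 70% of its speed; a pose out of reach is approached as far as the arm can. A call with a gripper value outside its range is refused whole. The fingers move at their own pace and stop on an object; "squeeze" is the grip in N (left out, the last holds). Time passes only in rows, so rows that do not move let the fingers close. It gives the time, the measured TCP pose, the force, the opening and the grip force at its end, in the units of the state.
- arm.get_obs(): the state, without advancing time (a new reading comes with each control period).
- read_camera(name): name is "side" or "top"; returns (picture, depth): 480x640x3 uint8, red, green, blue; 480x640 float32, m along the optical axis (not along the pixel's ray), 0 where there is no reading.
- camera_model(name): a dict with "intrinsics" (3x3 intrinsics, pixels), "xyz" and "orientation" of the camera in the world. Camera axes: x right, y down, z forward; pixel columns grow to the right and rows downward; lengths in m; the calibration is good to about 2 mm. A picture is of the moment at which its call begins. camera_model takes no time and is no camera call.
- arm.job_done(): hands the job in; it is judged then, once.
The state is a dict: "time_s": time; "qpos": joint angles; "dq": joint speeds; "joint_efforts": joint torques, N m; "position": TCP position; "ee_rot": TCP orientation; "force": force on the tool from outside, world axes, zero at the start; "moment": the same for the moment, N m; "gripper_width": finger opening in m; "gripper_force": force on a finger pad.
Only numpy, scipy, OpenCV 4.12 (cv2) and the standard library are available. Lean on these libraries where they do the work, as an engineer would, in place of code of your own. Each camera call takes 0.05 s, during which the arm holds its last target. There are 200 camera calls.

## Task

Turn both quarter-turn fasteners on the steriliser to unlocked, swing its access panel up to about upright, and lay every scraper blade on the seat of its own colour, flat and straight, with its notch over the locating pin. Then shut the panel fully and turn both fasteners back to locked. Never lift the panel while a fastener is still locked, and leave the bottle, jar and mortar alone.

Things in the scene. Friction and masses are not known exactly. Their poses are not given: they have to be found in the camera images.
- steriliser: Low blue metal box, 170 mm deep (front to back), 336 mm wide, rim 115 mm above the bench, walls 8 mm. Origin at the centre of its underside; x to its rear, y to its left, z up; it may be turned up to 10 degrees. Inside is one flat deck 65 mm above the bench, clear for 154 mm front to back by 320 mm across, where the seats are.
- panel_hinge (a point): On the hinge axis of the white, windowed access panel, at the middle of the box's rear top edge. Its frame turns with the panel: y is the hinge axis (to the box's left), -x points from the hinge to the panel's free front edge, z out of the panel's upper face.
- panel (a joint): Angle of the access panel (170 x 336 x 8 mm, underside on the box's rim): 0 shut, grows as the front edge swings up, 1.57 upright, stop at 1.7. A stiff friction hinge holds it wherever it is left; about 5 N at the handle moves it.
- panel_handle (a point): Middle of the panel's handle: a round black bar 12 mm in diameter, 92 mm clear between its two side arms, parallel to the hinge, 40 mm beyond the panel's front edge in the plane of the panel (210 mm from the hinge line, 4 mm above the panel's underside).
- fastener_left (a joint): Turn of the left (+y) quarter-turn cam fastener: 0 locked (red end of its wing to the box's front), 1.57 (stop) unlocked (red end to the box's right, -y), growing anticlockwise from above. Locked, its cam holds the panel shut, with 4 mm of play; the cam passes the keeper only with the panel fully shut. Stays where left (0.06 N m friction).
- fastener_left_grip (a point): Centre of the left (+y) fastener's black wing, on its turning axis, half-way up: 46 mm long (along this point's x; red end at -x), 12 mm wide, 24 mm tall, on a steel disc of 40 mm diameter, 4 mm thick, on the panel's upper face. The axis lies 130 mm from the hinge line and 130 mm from the panel's middle.
- fastener_right (a joint): Turn of the right (-y) quarter-turn cam fastener: 0 locked (red end of its wing to the box's front), 1.57 (stop) unlocked (red end to the box's right, -y), growing anticlockwise from above. Locked, its cam holds the panel shut, with 4 mm of play; the cam passes the keeper only with the panel fully shut. Stays where left (0.06 N m friction).
- fastener_right_grip (a point): Centre of the right (-y) fastener's black wing, on its turning axis, half-way up: 46 mm long (along this point's x; red end at -x), 12 mm wide, 24 mm tall, on a steel disc of 40 mm diameter, 4 mm thick, on the panel's upper face. The axis lies 130 mm from the hinge line and 130 mm from the panel's middle.
- grip_green (a point): Centre of the green scraper blade, 13 mm above its underside: a flat steel plate 100 x 36 x 4 mm (70 g) with a green grip rib on its middle, 44 mm long (x), 12 mm wide, top 26 mm above the underside. x points to the notched end; the notch is an open slot 10 mm wide, from 34 to 50 mm ahead of this point. z up. May be absent.
- pin_green (a point): Tip of the green seat's upright locating pin (6 mm diameter, 10 mm tall on the deck). A painted green rectangle, 100 x 36 mm, flat on the deck, shows how the blade lies: along this point's x, notched end to +x (box's rear), blade centre 41 mm to -x of the pin. Seats are 85 mm apart; which colour is where varies. An absent blade's seat stays empty.
- grip_red (a point): Centre of the red scraper blade, 13 mm above its underside: a flat steel plate 100 x 36 x 4 mm (70 g) with a red grip rib on its middle, 44 mm long (x), 12 mm wide, top 26 mm above the underside. x points to the notched end; the notch is an open slot 10 mm wide, from 34 to 50 mm ahead of this point. z up. May be absent.
- pin_red (a point): Tip of the red seat's upright locating pin (6 mm diameter, 10 mm tall on the deck). A painted red rectangle, 100 x 36 mm, flat on the deck, shows how the blade lies: along this point's x, notched end to +x (box's rear), blade centre 41 mm to -x of the pin. Seats are 85 mm apart; which colour is where varies. An absent blade's seat stays empty.
- grip_yellow (a point): Centre of the yellow scraper blade, 13 mm above its underside: a flat steel plate 100 x 36 x 4 mm (70 g) with a yellow grip rib on its middle, 44 mm long (x), 12 mm wide, top 26 mm above the underside. x points to the notched end; the notch is an open slot 10 mm wide, from 34 to 50 mm ahead of this point. z up. May be absent.
- pin_yellow (a point): Tip of the yellow seat's upright locating pin (6 mm diameter, 10 mm tall on the deck). A painted yellow rectangle, 100 x 36 mm, flat on the deck, shows how the blade lies: along this point's x, notched end to +x (box's rear), blade centre 41 mm to -x of the pin. Seats are 85 mm apart; which colour is where varies. An absent blade's seat stays empty.
- tincture: Bystander: amber glass bottle, 60 mm in diameter, 150 mm tall; origin at the centre of its underside. Not part of the job.
- ointment_jar: Bystander: white lidded jar, 70 mm in diameter, 60 mm tall; origin at the centre of its underside. Not part of the job.
- mortar: Bystander: white bowl-shaped mortar, 110 mm in diameter, 70 mm tall; origin at the centre of its underside. Not part of the job.

How it is judged:
By the outcome, as a careful person would: the job done as asked, in the order asked, and still so for the second after the job is handed in, with the robot touching nothing.
Of blade_green, blade_red, blade_yellow only 2 to 3 are there at a start; the rules pass over those that are not, and their reading is None.
At some moment in a run one of blade_green, blade_red, blade_yellow may be knocked a few centimetres aside while the robot is not near it.
It also fails if it takes over 210 s, if anything falls off the work surface, if the arm or the gripper's body presses on something with over 40 N, if the wrist force passes 120 N, or if a joint passes its speed limit or range.

## Working session

There is one attempt and no reset: what is moved stays moved. The work goes in short steps, Python scripts to look and compute and a tool call to move; the robot and the scene stay as the last step left them, time stands still between calls to the robot, and variables do not carry over. Pictures are saved under pics/ and viewed, at most 14 in all, crops included, and the job is handed in when it is done.

Besides the shell and the picture viewer there is one more tool, called after "Request:" by a JSON object that holds its "method" and its "body". jog_arm: Moves the arm, as the interface text tells. Its arguments: {"type":"object","properties":{"moves":{"type":"array"},"squeeze":{"type":"number"}},"required":["moves"]}

```bash
mkdir -p pics; cat > h.py <<'E'
import numpy as np, cv2
from cell import arm, read_camera, camera_model
def snap(n,f):
    im,d=read_camera(n); cv2.imwrite('pics/'+f+'.png',im[:,:,::-1]); np.savez('pics/'+f+'.npz',im=im,d=d); return im,d
def ray(n,uv,z):
    m=camera_model(n); K=np.array(m['intrinsics']);R=np.array(m['orientation']);c=np.array(m['xyz'])
    uv=np.atleast_2d(np.array(uv,float)); r=np.c_[uv,np.ones(len(uv))]@np.linalg.inv(K).T@R.T
    return c+r*((z-c[2])/r[:,2])[:,None]
def proj(n,p):
    m=camera_model(n); K=np.array(m['intrinsics']);R=np.array(m['orientation']);c=np.array(m['xyz'])
    q=(np.atleast_2d(p)-c)@R@K.T; return q[:,:2]/q[:,2:]
E
python3 - <<'E'
from h import *
for n in('top','side'):
    snap(n,n+'0'); m=camera_model(n); print(n,m)
o=arm.get_obs(); print(o['position'],o['ee_rot'],arm.grip_depth,o['time_s'])
E
```

```text
top {'intrinsics': array([[521.57009551,   0.        , 307.56511158],
       [  0.        , 521.57009551, 228.281443  ],
       [  0.        ,   0.        ,   1.        ]]), 'xyz': array([0.33763472, 0.05821035, 1.57584869]), 'orientation': array([[ 0.02786317, -0.98523569,  0.1689209 ],
       [-0.9993282 , -0.03147935, -0.01876693],
       [ 0.02380737, -0.16828451, -0.98545093]])}
side {'intrinsics': array([[523.21061082,   0.        , 324.22847716],
       [  0.        , 523.21061082, 237.42960545],
       [  0.        ,   0.        ,   1.        ]]), 'xyz': array([-0.09650226, -0.83292549,  0.84267759]), 'orientation': array([[ 0.78430213, -0.32538701,  0.52819832],
       [-0.62012939, -0.43535107,  0.65261702],
       [ 0.01759861, -0.83940022, -0.54322882]])}
[0.16013173 0.65504047 0.23007679] [[-9.71396050e-01  2.37464552e-01 -5.48294960e-04]
 [ 2.37465176e-01  9.71394052e-01 -1.97121440e-03]
 [ 6.45169200e-05 -2.04503084e-03 -9.99997907e-01]] -0.0187 0.1
```

View pics/top0.png

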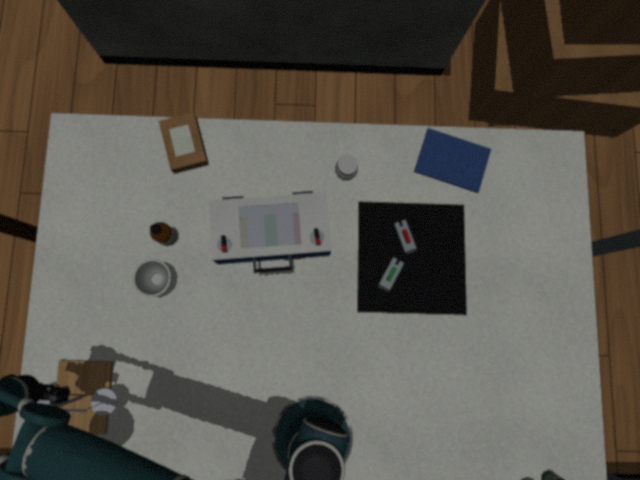

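View pics/side0.png

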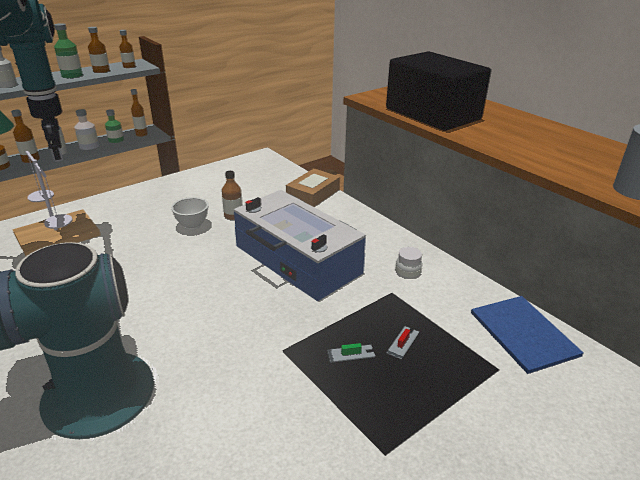

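The box is around (270,228) in the top view, with its wings at (224,243) and (318,237). The red blade is at (405,236) and the green one at (391,273); there is no yellow blade. Next I'll measure these.

```bash
cat >> h.py <<'E'
def mask(im,c):
    h=cv2.cvtColor(im,cv2.COLOR_RGB2HSV); H,S,V=h[...,0].astype(int),h[...,1],h[...,2]
    return (((H<8)|(H>172)) if c=='red' else ((H>50)&(H<85)) if c=='green' else ((H>20)&(H<35)))&(S>120)&(V>60)
def blobs(im,c,box,amin=5):
    m=np.zeros(im.shape[:2],np.uint8); u0,v0,u1,v1=box; m[v0:v1,u0:u1]=mask(im,c)[v0:v1,u0:u1]
    n,l,s,ce=cv2.connectedComponentsWithStats(m)
    out=[]
    for i in range(1,n):
        if s[i,4]>=amin: out.append((ce[i],s[i,4],np.argwhere(l==i)[:,::-1].astype(float)))
    return out
def line(p):
    c=p.mean(0); w,v=np.linalg.eigh(np.cov((p-c).T)); return np.degrees(np.arctan2(v[1,1],v[0,1]))
E
python3 - <<'E'
from h import *
im=np.load('pics/top0.npz')['im'];sd=np.load('pics/side0.npz')['im']
for c in('red','green'):
    for n,i,bx in(('top',im,(200,150,480,320)),('side',sd,(220,180,500,380))):
        for ce,a,p in blobs(i,c,bx): print(n,c,ce.round(1),a,'z.020',ray(n,ce,.020)[0,:2].round(4),'ang',line(ray(n,p,.02)[:,:2]).round(1),'z.135',ray(n,ce,.135)[0,:2].round(4))
# white-ish panel: min area rect
h=cv2.cvtColor(im,cv2.COLOR_RGB2HSV)
a=cv2.resize(im[180:285,195:345],None,fx=5,fy=5,interpolation=cv2.INTER_CUBIC)
b=cv2.resize(im[205:305,360:440],None,fx=5.25,fy=5.25,interpolation=cv2.INTER_CUBIC)
s=cv2.resize(sd[310:370,320:430],None,fx=5,fy=5)
cv2.imwrite('pics/c1.png',a[:,:,::-1]); 
C=np.zeros((600,700,3),np.uint8);C[:300,:550]=s
b=cv2.resize(im[215:295,370:430],None,fx=3.7,fy=3.7,interpolation=cv2.INTER_CUBIC);C[304:600,:222]=b
cv2.imwrite('pics/c2.png',C[:,:,::-1])
E
```

```text
top red [406.2 235.6] 49 z.020 [ 0.5915 -0.2712] ang -159.0 z.135 [ 0.5728 -0.2468]
top red [317.6 240.4] 21 z.020 [ 0.5681 -0.0026] ang -163.2 z.135 [0.5511 0.0019]
top red [223.5 247.8] 24 z.020 [0.5371 0.2789] ang -169.4 z.135 [0.5224 0.2626]
side red [248.5 201.5] 15 z.020 [0.64   0.4684] ang -173.2 z.135 [0.5371 0.2865]
side red [314.7 240.3] 21 z.020 [0.672  0.1597] ang -163.5 z.135 [0.5646 0.021 ]
side red [289.9 273.1] 8 z.020 [0.525  0.0745] ang 67.2 z.135 [ 0.4381 -0.0523]
side red [403.3 337.7] 130 z.020 [ 0.5888 -0.2752] ang -154.1 z.135 [ 0.493  -0.3532]
top green [391.4 273.8] 36 z.020 [ 0.4741 -0.2261] ang 151.0 z.135 [ 0.464  -0.2051]
side green [350.9 348.6] 184 z.020 [ 0.4731 -0.2297] ang 160.3 z.135 [ 0.3934 -0.3141]
```

View pics/c1.png

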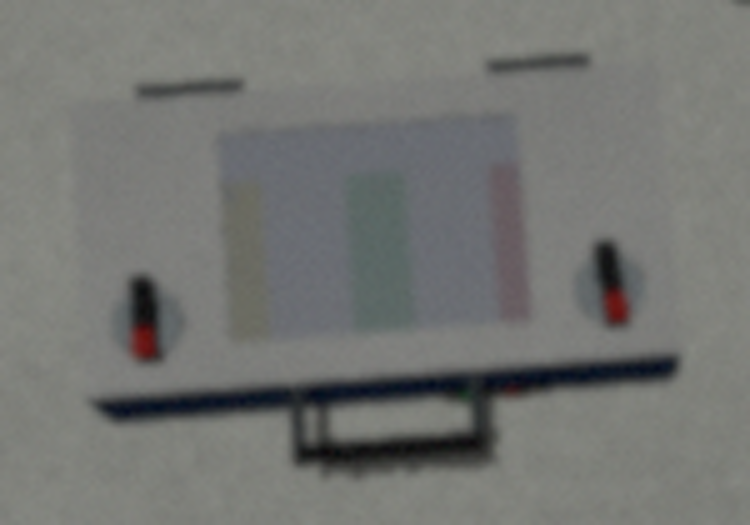

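View pics/c2.png

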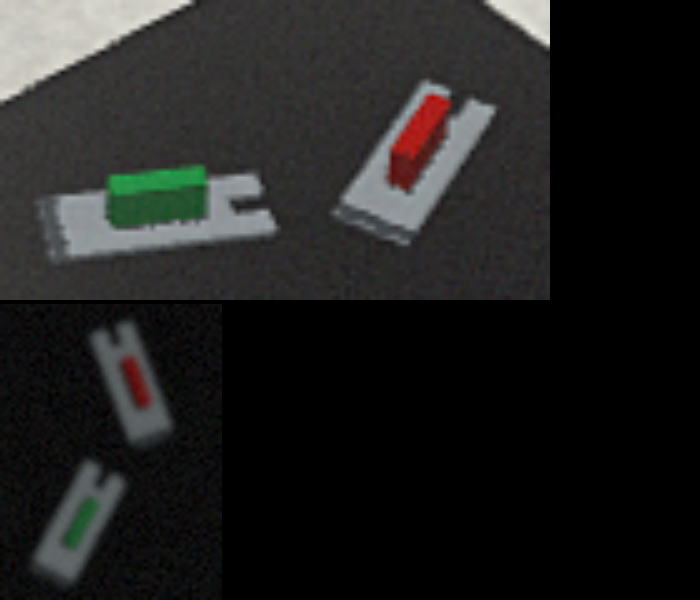

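The top-left crop shows both wings locked, with their red ends at the front. The seats run yellow, green, red from left to right. The second crop shows both notched ends pointing away from the robot (+x). I'll refine with wing triangulation and plate angles.

```bash
cat >> h.py <<'E'
def tri(a,b):
    A=[]
    for n,uv in(('top',a),('side',b)):
        m=camera_model(n);P=np.array(m['intrinsics'])@np.c_[np.array(m['orientation']).T,-np.array(m['orientation']).T@np.array(m['xyz'])]
        A+=[uv[0]*P[2]-P[0],uv[1]*P[2]-P[1]]
    X=np.linalg.svd(np.array(A))[2][-1];return X[:3]/X[3]
E
python3 - <<'E'
from h import *
im=np.load('pics/top0.npz')['im'];sd=np.load('pics/side0.npz')['im']
for nm,a,b in(('R',(317.6,240.4),(314.7,240.3)),('L',(223.5,247.8),(248.5,201.5))): print(nm,'tri red',tri(a,b).round(4))
g=im.max(2)
for nm,bx in(('L',(214,230,234,256)),('R',(307,222,328,250))):
    u0,v0,u1,v1=bx; m=np.zeros(g.shape,bool); s=(g<80)|mask(im,'red'); m[v0:v1,u0:u1]=s[v0:v1,u0:u1]
    n,l,st,ce=cv2.connectedComponentsWithStats(m.astype(np.uint8)); i=1+st[1:,4].argmax()
    p=np.argwhere(l==i)[:,::-1]; print(nm,st[i],ray('top',p.mean(0),.148)[0].round(4),line(ray('top',p,.148)[:,:2]))
gs=sd.max(2)
for n,i,B in(('top',im,{'red':(390,214,420,256),'green':(374,250,408,295)}),('side',sd,{'red':(382,318,422,362),'green':(322,335,380,368)})):
  for c,(u0,v0,u1,v1) in B.items():
    g=i.max(2); t=cv2.threshold(g[v0:v1,u0:u1].copy(),0,255,cv2.THRESH_OTSU)[1]
    nn,l,st,ce=cv2.connectedComponentsWithStats(t); k=1+st[1:,4].argmax()
    p=np.argwhere(l==k)[:,::-1]+[u0,v0]; q=ray(n,p,.004)[:,:2].astype(np.float32)
    r=cv2.minAreaRect(q*1000); print(n,c,np.round(r[0],1),np.round(r[1],1),r[2],'pca',line(q))
E
```

```text
R tri red [0.5493 0.0021 0.1509]
L tri red [0.5208 0.2596 0.1523]
L [221 235   7  17  88] [0.5336 0.261  0.148 ] -170.25219607050133
R [314 228   6  17  75] [0.5624 0.0053 0.148 ] -168.68032133634114
top red [ 593.9 -270.9] [97.  39.3] 20.297956466674805 pca -159.63179057360142
top green [ 476.6 -227.5] [39.3 98.5] 61.92295837402344 pca 152.1240058794776
side red [ 596.3 -271. ] [93.3 36.8] 20.56151008605957 pca -159.37037843642102
side green [ 480.5 -224.7] [44.3 93.4] 62.14543914794922 pca 152.41241862985348
```

Request:
{"method": "jog_arm", "body": {"moves": [{"travel":[-0.038,-0.0245,0],"spin":0,"grip":0.45},{"travel":[-0.038,-0.0245,0],"spin":0,"grip":0.45},{"travel":[-0.038,-0.0245,0],"spin":0,"grip":0.45},{"travel":[-0.038,-0.0245,0],"spin":0,"grip":0.45}], "squeeze": 30}}

```text
time_s: 0.5
position: [0.2853, 0.5228, 0.2306]
ee_rot: [[-0.972, 0.237, -0.0], [0.237, 0.972, -0.001], [0.0, -0.001, -1.0]]
force: [0.1, 0.6, 0.2]
gripper_width: 0.0383
gripper_force: 0.0
```

Request:
{"method": "jog_arm", "body": {"moves": [{"travel":[-0.038,-0.0245,0],"spin":0,"grip":0.45},{"travel":[-0.038,-0.0245,0],"spin":0,"grip":0.45},{"travel":[-0.038,-0.0245,0],"spin":0,"grip":0.45},{"travel":[-0.038,-0.0245,0],"spin":0,"grip":0.45}]}}

```text
time_s: 0.9
position: [0.4098, 0.3914, 0.2308]
ee_rot: [[-0.971, 0.237, -0.0], [0.237, 0.971, -0.0], [0.0, -0.001, -1.0]]
force: [1.5, -0.2, -0.5]
gripper_width: 0.0381
gripper_force: 0.0
```

Request:
{"method": "jog_arm", "body": {"moves": [{"travel":[-0.038,-0.0245,0],"spin":0,"grip":0.45},{"travel":[-0.038,-0.0245,0],"spin":0,"grip":0.45},{"travel":[-0.038,-0.0245,0],"spin":0,"grip":0.45},{"travel":[-0.038,-0.0245,0],"spin":0,"grip":0.45}]}}

```text
time_s: 1.3
position: [0.5341, 0.2601, 0.2308]
ee_rot: [[-0.971, 0.238, -0.001], [0.238, 0.971, -0.0], [0.001, -0.0, -1.0]]
force: [1.1, 0.6, -0.5]
gripper_width: 0.0384
gripper_force: 0.0
```

Request:
{"method": "jog_arm", "body": {"moves": [{"travel":[0,0,0],"spin":8.5,"grip":0.45},{"travel":[0,0,0],"spin":8.5,"grip":0.45},{"travel":[0,0,0],"spin":8.5,"grip":0.45},{"travel":[0,0,0],"spin":8.5,"grip":0.45},{"travel":[0,0,0],"spin":8.5,"grip":0.45}]}}

```text
time_s: 1.8
position: [0.5331, 0.2615, 0.2306]
ee_rot: [[-0.55, 0.835, -0.001], [0.835, 0.55, -0.001], [0.0, -0.001, -1.0]]
force: [0.6, 0.0, -0.2]
gripper_width: 0.0385
gripper_force: 0.0
```

Request:
{"method": "jog_arm", "body": {"moves": [{"travel":[0,0,0],"spin":8.5,"grip":0.45},{"travel":[0,0,0],"spin":8.5,"grip":0.45},{"travel":[0,0,0],"spin":8.5,"grip":0.45},{"travel":[0,0,0],"spin":8.5,"grip":0.45},{"travel":[0,0,0],"spin":8.5,"grip":0.45}]}}

```text
time_s: 2.3
position: [0.533, 0.2616, 0.2306]
ee_rot: [[0.158, 0.987, -0.001], [0.987, -0.158, -0.0], [-0.001, -0.001, -1.0]]
force: [0.0, -0.1, 0.4]
gripper_width: 0.0387
gripper_force: 0.0
```

Request:
{"method": "jog_arm", "body": {"moves": [{"travel":[0,0,0],"spin":8.5,"grip":0.45},{"travel":[0,0,0],"spin":8.5,"grip":0.45},{"travel":[0,0,0],"spin":8.5,"grip":0.45},{"travel":[0,0,0],"spin":8.5,"grip":0.45},{"travel":[0,0,0],"spin":8.5,"grip":0.45}]}}

```text
time_s: 2.8
position: [0.533, 0.2616, 0.2306]
ee_rot: [[0.784, 0.621, -0.001], [0.621, -0.784, -0.0], [-0.001, -0.0, -1.0]]
force: [0.3, -0.7, 0.9]
gripper_width: 0.039
gripper_force: 0.0
```

Request:
{"method": "jog_arm", "body": {"moves": [{"travel":[0,0,0],"spin":8.5,"grip":0.45},{"travel":[0,0,0],"spin":8.5,"grip":0.45},{"travel":[0,0,0],"spin":8.5,"grip":0.45},{"travel":[0,0,0],"spin":7,"grip":0.45},{"travel":[0,0,0],"spin":0,"grip":0.45}]}}

```text
time_s: 3.3
position: [0.5331, 0.2616, 0.2307]
ee_rot: [[0.994, 0.109, -0.001], [0.109, -0.994, -0.0], [-0.001, 0.0, -1.0]]
force: [0.7, -0.3, -0.3]
gripper_width: 0.0386
gripper_force: 0.0
```

Request:
{"method": "jog_arm", "body": {"moves": [{"travel":[0,0,0.04],"spin":0,"grip":0.4},{"travel":[0,0,0.04],"spin":0,"grip":0.4},{"travel":[0,0,0.019],"spin":0,"grip":0.4},{"travel":[0,0,0],"spin":0,"grip":0.4}]}}

```text
time_s: 3.7
position: [0.5313, 0.2609, 0.1289]
ee_rot: [[0.994, 0.112, -0.005], [0.112, -0.994, -0.002], [-0.006, 0.002, -1.0]]
force: [0.4, -0.2, -0.1]
gripper_width: 0.0339
gripper_force: 0.0
```

Request:
{"method": "jog_arm", "body": {"moves": [{"travel":[0,0,0],"spin":0,"grip":0.0},{"travel":[0,0,0],"spin":0,"grip":0.0},{"travel":[0,0,0],"spin":0,"grip":0.0},{"travel":[0,0,0],"spin":0,"grip":0.0},{"travel":[0,0,0],"spin":0,"grip":0.0}]}}

```text
time_s: 4.2
position: [0.5339, 0.2635, 0.1336]
ee_rot: [[0.994, 0.11, 0.002], [0.11, -0.994, 0.003], [0.002, -0.003, -1.0]]
force: [-0.9, 4.3, -3.4]
gripper_width: 0.011
gripper_force: 33.6
```

Request:
{"method": "jog_arm", "body": {"moves": [{"travel":[0,0,-0.001],"spin":-8.5,"grip":0},{"travel":[0,0,0],"spin":-8.5,"grip":0},{"travel":[0,0,0],"spin":-8.5,"grip":0},{"travel":[0,0,0],"spin":-8.5,"grip":0},{"travel":[0,0,0],"spin":-8.5,"grip":0}]}}

```text
time_s: 4.7
position: [0.5344, 0.2629, 0.134]
ee_rot: [[0.654, 0.756, 0.002], [0.756, -0.654, 0.002], [0.003, 0.0, -1.0]]
force: [1.9, 4.4, -7.1]
gripper_width: 0.0112
gripper_force: 33.2
```

Request:
{"method": "jog_arm", "body": {"moves": [{"travel":[0,0,0],"spin":-8.5,"grip":0},{"travel":[0,0,0],"spin":-8.5,"grip":0},{"travel":[0,0,0],"spin":-8.5,"grip":0},{"travel":[0,0,0],"spin":-8.5,"grip":0},{"travel":[0,0,0],"spin":-8.5,"grip":0}]}}

```text
time_s: 5.2
position: [0.535, 0.2626, 0.134]
ee_rot: [[-0.029, 1.0, 0.004], [1.0, 0.029, 0.002], [0.002, 0.004, -1.0]]
force: [4.4, 1.9, -9.1]
gripper_width: 0.0112
gripper_force: 33.0
```

Request:
{"method": "jog_arm", "body": {"moves": [{"travel":[0,0,0],"spin":-6,"grip":0},{"travel":[0,0,0],"spin":0,"grip":0},{"travel":[0,0,0],"spin":0,"grip":0}]}}

```text
time_s: 5.5
position: [0.5352, 0.2627, 0.134]
ee_rot: [[-0.126, 0.992, 0.004], [0.992, 0.126, 0.002], [0.002, 0.004, -1.0]]
force: [4.9, 3.1, -8.9]
gripper_width: 0.0113
gripper_force: 33.3
```

Request:
{"method": "jog_arm", "body": {"moves": [{"travel":[0,0,0],"spin":0,"grip":0.4},{"travel":[0,0,0],"spin":0,"grip":0.4},{"travel":[0,0,-0.03],"spin":0,"grip":0.4},{"travel":[0,0,-0.03],"spin":0,"grip":0.4},{"travel":[0,0,0],"spin":0,"grip":0.4}]}}

```text
time_s: 6.0
position: [0.5369, 0.2633, 0.1999]
ee_rot: [[-0.127, 0.992, 0.01], [0.992, 0.127, 0.004], [0.003, 0.01, -1.0]]
force: [1.0, 1.3, 0.7]
gripper_width: 0.0341
gripper_force: 0.0
```

Request:
{"method": "jog_arm", "body": {"moves": [{"travel":[-0.045,0,0],"spin":8.5,"grip":0.4},{"travel":[0,0,0],"spin":-8.5,"grip":0.4},{"travel":[-0.045,0,0],"spin":0,"grip":0.4},{"travel":[-0.045,0,0],"spin":0,"grip":0.4},{"travel":[-0.045,0,0],"spin":0,"grip":0.4}]}}

```text
time_s: 6.5
position: [0.5561, 0.082, 0.1936]
ee_rot: [[-0.128, 0.992, 0.001], [0.992, 0.128, -0.0], [-0.0, 0.001, -1.0]]
force: [1.0, -0.6, -0.7]
gripper_width: 0.0342
gripper_force: 0.0
```

Request:
{"method": "jog_arm", "body": {"moves": [{"travel":[-0.045,-0.004,0],"spin":0,"grip":0.4},{"travel":[-0.0345,0,0],"spin":0,"grip":0.4},{"travel":[0,0,0],"spin":8.5,"grip":0.4},{"travel":[0,0,0],"spin":8.5,"grip":0.4},{"travel":[0,0,0],"spin":8.5,"grip":0.4}]}}

```text
time_s: 7.0
position: [0.5621, 0.0031, 0.1935]
ee_rot: [[0.32, 0.948, 0.0], [0.948, -0.32, -0.0], [-0.0, 0.0, -1.0]]
force: [-0.9, 0.1, 0.4]
gripper_width: 0.0343
gripper_force: 0.0
```

Request:
{"method": "jog_arm", "body": {"moves": [{"travel":[0,0,0],"spin":8.5,"grip":0.4},{"travel":[0,0,0],"spin":8.5,"grip":0.4},{"travel":[0,0,0],"spin":8.5,"grip":0.4},{"travel":[0,0,0],"spin":8.5,"grip":0.4},{"travel":[0,0,0],"spin":8.5,"grip":0.4}]}}

```text
time_s: 7.5
position: [0.5621, 0.0038, 0.1934]
ee_rot: [[0.875, 0.484, 0.0], [0.484, -0.875, -0.0], [-0.0, 0.0, -1.0]]
force: [0.5, 0.0, -0.5]
gripper_width: 0.0342
gripper_force: 0.0
```

Request:
{"method": "jog_arm", "body": {"moves": [{"travel":[0,0,0],"spin":8.5,"grip":0.4},{"travel":[0,0,0],"spin":8.5,"grip":0.4},{"travel":[0,0,0],"spin":6,"grip":0.4},{"travel":[0,0,0],"spin":0,"grip":0.4},{"travel":[0,0,0],"spin":0,"grip":0.4}]}}

```text
time_s: 8.0
position: [0.5622, 0.0038, 0.1934]
ee_rot: [[0.994, 0.112, 0.0], [0.112, -0.994, -0.0], [0.0, 0.0, -1.0]]
force: [0.1, 0.2, 0.7]
gripper_width: 0.0346
gripper_force: 0.0
```

Now descend 0.061 to z≈0.132, grip, and turn.

Request:
{"method": "jog_arm", "body": {"moves": [{"travel":[0.001,0,0.03],"spin":0,"grip":0.4},{"travel":[0,0,0.029],"spin":0,"grip":0.4},{"travel":[0,0,0],"spin":0,"grip":0.4}]}}

```text
time_s: 8.3
position: [0.5595, 0.0041, 0.1299]
ee_rot: [[0.994, 0.111, -0.009], [0.111, -0.994, 0.0], [-0.009, -0.001, -1.0]]
force: [-0.4, -0.6, -1.0]
gripper_width: 0.034
gripper_force: 0.0
```

Request:
{"method": "jog_arm", "body": {"moves": [{"travel":[0,0,0],"spin":0,"grip":0.0},{"travel":[0,0,0],"spin":0,"grip":0.0},{"travel":[0,0,0],"spin":0,"grip":0.0},{"travel":[0,0,0],"spin":0,"grip":0.0},{"travel":[0,0,0],"spin":0,"grip":0.0}]}}

```text
time_s: 8.8
position: [0.5638, 0.0052, 0.1353]
ee_rot: [[0.994, 0.11, 0.001], [0.11, -0.994, 0.002], [0.002, -0.002, -1.0]]
force: [0.4, 5.1, -4.7]
gripper_width: 0.0112
gripper_force: 33.4
```

Request:
{"method": "jog_arm", "body": {"moves": [{"travel":[0,0,0],"spin":-8.5,"grip":0},{"travel":[0,0,0],"spin":-8.5,"grip":0},{"travel":[0,0,0],"spin":-8.5,"grip":0},{"travel":[0,0,0],"spin":-8.5,"grip":0},{"travel":[0,0,0],"spin":-8.5,"grip":0}]}}

```text
time_s: 9.3
position: [0.5636, 0.0058, 0.1353]
ee_rot: [[0.655, 0.756, 0.001], [0.756, -0.655, 0.003], [0.003, -0.001, -1.0]]
force: [-0.4, 7.3, -3.6]
gripper_width: 0.0114
gripper_force: 33.5
```

Request:
{"method": "jog_arm", "body": {"moves": [{"travel":[0,0,0],"spin":-8.5,"grip":0},{"travel":[0,0,0],"spin":-8.5,"grip":0},{"travel":[0,0,0],"spin":-8.5,"grip":0},{"travel":[0,0,0],"spin":-8.5,"grip":0},{"travel":[0,0,0],"spin":-8.5,"grip":0}]}}

```text
time_s: 9.8
position: [0.563, 0.0061, 0.1353]
ee_rot: [[-0.028, 1.0, -0.0], [1.0, 0.028, 0.004], [0.004, -0.0, -1.0]]
force: [-2.1, 7.7, -3.1]
gripper_width: 0.0111
gripper_force: 33.7
```

Request:
{"method": "jog_arm", "body": {"moves": [{"travel":[0,0,0],"spin":-6,"grip":0},{"travel":[0,0,0],"spin":0,"grip":0},{"travel":[0,0,0],"spin":0,"grip":0}]}}

```text
time_s: 10.1
position: [0.5629, 0.0061, 0.1353]
ee_rot: [[-0.125, 0.992, -0.0], [0.992, 0.125, 0.004], [0.004, 0.0, -1.0]]
force: [-3.2, 7.1, -1.8]
gripper_width: 0.0112
gripper_force: 33.9
```

Request:
{"method": "jog_arm", "body": {"moves": [{"travel":[0,0,0],"spin":0,"grip":0.4},{"travel":[0,0,0],"spin":0,"grip":0.4},{"travel":[0,0,-0.03],"spin":0,"grip":0.4},{"travel":[0,0,-0.03],"spin":0,"grip":0.4},{"travel":[0,0,0],"spin":0,"grip":0.4}]}}

```text
time_s: 10.6
position: [0.5676, 0.0033, 0.2009]
ee_rot: [[-0.126, 0.992, 0.011], [0.992, 0.126, -0.001], [-0.003, 0.011, -1.0]]
force: [0.6, 0.4, 0.5]
gripper_width: 0.0339
gripper_force: 0.0
```

Request:
{"method": "jog_arm", "body": {"moves": [{"travel":[0.033,-0.02,0],"spin":0,"grip":0.35},{"travel":[0.033,-0.02,0],"spin":0,"grip":0.35},{"travel":[0.033,-0.02,0],"spin":0,"grip":0.35},{"travel":[0.033,-0.021,0],"spin":0.8,"grip":0.35},{"travel":[0,0,0],"spin":0,"grip":0.35}]}}

```text
time_s: 11.1
position: [0.4638, 0.1269, 0.1943]
ee_rot: [[-0.116, 0.993, -0.001], [0.993, 0.116, 0.001], [0.001, -0.0, -1.0]]
force: [0.1, -0.0, 0.4]
gripper_width: 0.0295
gripper_force: 0.0
```

```bash
python3 - <<'E'
from h import *
print(ray('top',[(274,269.6),(255.5,271.5),(292,268.5)],.125).round(4))
a,_=snap('top','top1'); b,_=snap('side','side1')
C=np.zeros((600,800,3),np.uint8)
C[:300,:450]=cv2.resize(a[185:285,200:350],None,fx=3,fy=3); C[300:600,:450]=cv2.resize(b[190:290,220:370],None,fx=3,fy=3)
cv2.imwrite('pics/c3.png',C[:,:450,::-1]); print(arm.get_obs()['position'])
E
```

```text
[[0.4668 0.1206 0.125 ]
 [0.46   0.1717 0.125 ]
 [0.4714 0.0707 0.125 ]]
[0.46638736 0.12490512 0.1947434 ]
```

View pics/c3.png

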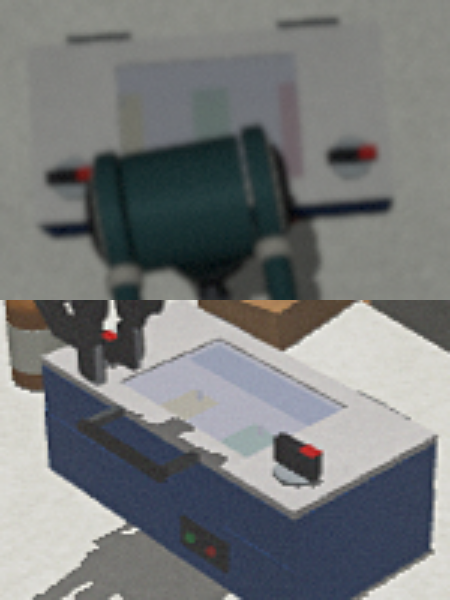

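Both red ends now point right, in top and side views alike, so the fasteners are unlocked. I'll grip the handle next.

Request:
{"method": "jog_arm", "body": {"moves": [{"travel":[0,0.002,0.04],"spin":0,"grip":0.35},{"travel":[0,0,0.04],"spin":0,"grip":0.35},{"travel":[0,0,0.014],"spin":0,"grip":0.35},{"travel":[0,0,0],"spin":0,"grip":0.35}], "squeeze": 25}}

```text
time_s: 11.6
position: [0.4667, 0.1236, 0.0979]
ee_rot: [[-0.111, 0.994, -0.005], [0.994, 0.111, -0.002], [-0.001, -0.006, -1.0]]
force: [-0.7, 0.2, 0.2]
gripper_width: 0.0299
gripper_force: 0.0
```

Request:
{"method": "jog_arm", "body": {"moves": [{"travel":[0,0,0],"spin":0,"grip":0.0},{"travel":[0,0,0],"spin":0,"grip":0.0},{"travel":[0,0,0],"spin":0,"grip":0.0},{"travel":[0,0,0],"spin":0,"grip":0.0},{"travel":[0,0,0],"spin":0,"grip":0.0}]}}

```text
time_s: 12.1
position: [0.4696, 0.1247, 0.1016]
ee_rot: [[-0.113, 0.994, 0.003], [0.994, 0.113, -0.0], [-0.001, 0.003, -1.0]]
force: [1.0, -4.7, 0.4]
gripper_width: 0.011
gripper_force: 25.1
```

```bash
python3 - <<'E'
from h import *
p0=np.array([-.21,.004]);
for i in range(0,13):
    t=np.radians(i*7.5); c,s=np.cos(t),np.sin(t)
    q=np.array([c*p0[0]+s*p0[1],-s*p0[0]+c*p0[1]]) # x,z about hinge
    if i: d=q-l; print(i,d.round(4))
    l=q
E
```

```text
1 [0.0023 0.0274]
2 [0.0059 0.0268]
3 [0.0093 0.0258]
4 [0.0126 0.0244]
5 [0.0157 0.0225]
6 [0.0185 0.0203]
7 [0.021  0.0177]
8 [0.0231 0.0148]
9 [0.0249 0.0117]
10 [0.0262 0.0083]
11 [0.027  0.0048]
12 [0.0274 0.0013]
```

Request:
{"method": "jog_arm", "body": {"moves": [{"travel":[0,0.0023,-0.0274],"spin":0,"grip":0},{"travel":[0,0.0059,-0.0268],"spin":0,"grip":0},{"travel":[0,0.0093,-0.0258],"spin":0,"grip":0},{"travel":[0,0.0126,-0.0244],"spin":0,"grip":0},{"travel":[0,0,0],"spin":0,"grip":0}]}}

```text
time_s: 12.6
position: [0.4995, 0.128, 0.2081]
ee_rot: [[-0.113, 0.994, 0.002], [0.994, 0.113, -0.001], [-0.001, 0.002, -1.0]]
force: [-4.8, -4.3, 3.1]
gripper_width: 0.011
gripper_force: 25.5
```

Request:
{"method": "jog_arm", "body": {"moves": [{"travel":[0,0.0157,-0.0225],"spin":0,"grip":0},{"travel":[0,0.0185,-0.0203],"spin":0,"grip":0},{"travel":[0,0.021,-0.0177],"spin":0,"grip":0},{"travel":[0,0.0231,-0.0148],"spin":0,"grip":0},{"travel":[0,0,0],"spin":0,"grip":0}]}}

```text
time_s: 13.1
position: [0.5781, 0.1367, 0.2848]
ee_rot: [[-0.112, 0.994, 0.004], [0.994, 0.112, -0.001], [-0.001, 0.004, -1.0]]
force: [-5.3, -5.5, 15.3]
gripper_width: 0.0109
gripper_force: 27.3
```

Request:
{"method": "jog_arm", "body": {"moves": [{"travel":[0,0.0249,-0.0117],"spin":0,"grip":0},{"travel":[0,0.0262,-0.0083],"spin":0,"grip":0},{"travel":[0,0.027,-0.0058],"spin":0,"grip":0},{"travel":[0,0.0274,-0.0023],"spin":0,"grip":0},{"travel":[0,0,0],"spin":0,"grip":0}]}}

```text
time_s: 13.6
position: [0.6847, 0.1484, 0.3099]
ee_rot: [[-0.112, 0.994, 0.006], [0.994, 0.112, -0.001], [-0.001, 0.006, -1.0]]
force: [3.3, -3.6, 4.5]
gripper_width: 0.011
gripper_force: 26.8
```

Request:
{"method": "jog_arm", "body": {"moves": [{"travel":[0,0,0],"spin":0,"grip":0.3},{"travel":[0,0,0],"spin":0,"grip":0.35},{"travel":[0,0,-0.03],"spin":0,"grip":0.35},{"travel":[0,0,-0.03],"spin":0,"grip":0.35},{"travel":[0,0,0],"spin":0,"grip":0.35}]}}

```text
time_s: 14.1
position: [0.6819, 0.1499, 0.3739]
ee_rot: [[-0.113, 0.994, 0.008], [0.994, 0.113, 0.002], [0.001, 0.008, -1.0]]
force: [0.4, 0.5, 0.6]
gripper_width: 0.0302
gripper_force: 0.0
```

Request:
{"method": "jog_arm", "body": {"moves": [{"travel":[-0.045,0,0],"spin":0,"grip":0.35},{"travel":[-0.045,-0.02,0],"spin":0,"grip":0.35},{"travel":[-0.045,-0.02,0],"spin":0,"grip":0.35},{"travel":[-0.045,-0.02,0],"spin":0,"grip":0.35},{"travel":[-0.045,-0.02,0],"spin":0,"grip":0.35}]}}

```text
time_s: 14.6
position: [0.6251, -0.0844, 0.367]
ee_rot: [[-0.114, 0.994, -0.001], [0.994, 0.114, 0.001], [0.001, -0.001, -1.0]]
force: [1.1, -0.2, -0.2]
gripper_width: 0.0299
gripper_force: 0.0
```

Request:
{"method": "jog_arm", "body": {"moves": [{"travel":[-0.045,0,0],"spin":0,"grip":0.35},{"travel":[-0.045,0,0],"spin":0,"grip":0.35},{"travel":[-0.045,0,0],"spin":0,"grip":0.35},{"travel":[0,0,0],"spin":0,"grip":0.35}]}}

```text
time_s: 15.0
position: [0.6408, -0.2226, 0.3661]
ee_rot: [[-0.107, 0.994, -0.002], [0.994, 0.107, -0.001], [-0.001, -0.002, -1.0]]
force: [-0.0, 0.1, -0.5]
gripper_width: 0.0301
gripper_force: 0.0
```

```bash
python3 - <<'E'
from h import *
a,_=snap('top','top2'); b,_=snap('side','side2')
C=np.zeros((600,800,3),np.uint8)
C[:300,:]=cv2.resize(a[190:295,180:460],(800,300)); C[300:600,:800]=cv2.resize(b[150:375,0:600][:, 0:600],(800,300))
cv2.imwrite('pics/c4.png',C[:,:,::-1]); o=arm.get_obs();print(o['position'],o['qpos'])
for c in('red','green'):
    for n,i,bx in(('top',a,(200,150,480,320)),('side',b,(220,180,500,380))):
        for ce,ar,p in blobs(i,c,bx): print(n,c,ce.round(1),ar,'z.020',ray(n,ce,.020)[0,:2].round(4),'ang',line(ray(n,p,.02)[:,:2]).round(1))
E
```

```text
[ 0.64105948 -0.21808669  0.36667481] [-2.09257564e+01  1.26861975e+01  8.09115492e+01  5.89201131e-02
  8.65288190e+01 -2.72818400e+01]
top red [299.5 228.7] 334 z.020 [0.6022 0.053 ] ang -174.1
side red [322.4 250.5] 164 z.020 [0.6577 0.106 ] ang -168.6
side red [289.9 273.1] 8 z.020 [0.525  0.0745] ang 67.2
side red [403.1 337.7] 130 z.020 [ 0.5885 -0.2751] ang -153.6
top green [270.6 230.9] 319 z.020 [0.5927 0.1399] ang -173.4
side green [298.6 238.5] 166 z.020 [0.6407 0.1953] ang -174.4
side green [351.1 348.8] 180 z.020 [ 0.4731 -0.2304] ang 161.4
```

View pics/c4.png

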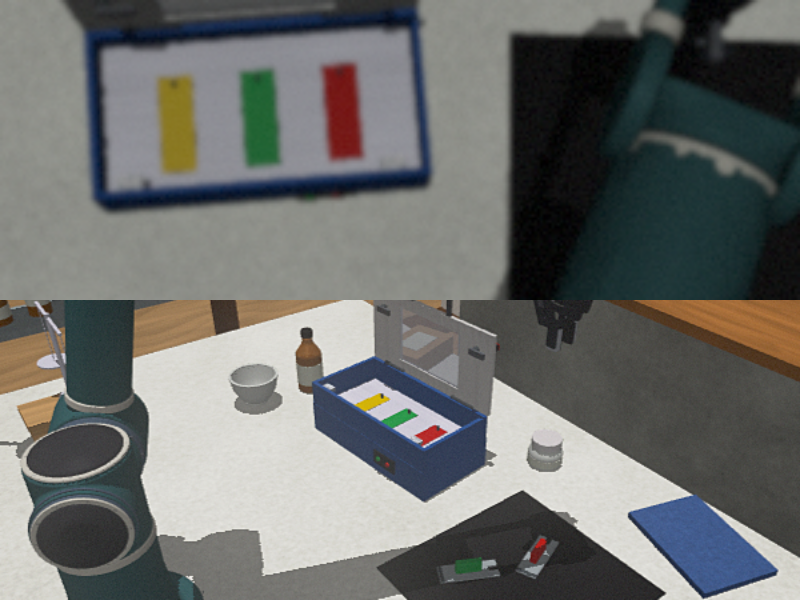

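The panel stands upright and the seats are visible in the top view: yellow (244,231), green (271,231), red (299,229). The blades haven't moved. Now I'll compute the seat centres.

```bash
python3 - <<'E'
from h import *
for n,bx in(('top',(225,195,325,265)),('side',(230,170,360,265))):
    im=np.load(f'pics/{n}2.npz')['im']
    for c in('yellow','green','red'):
        bl=blobs(im,c,bx,60)
        for ce,a,p in bl:
            q=ray(n,p,.065)[:,:2]; r=cv2.minAreaRect((q*1000).astype(np.float32)); print(n,c,a,'cen',q.mean(0).round(4),np.round(r[0],1),np.round(r[1],1),'ang',line(q).round(1))
E
```

```text
top yellow 350 cen [0.5761 0.2222] [576.4 222.2] [95.1 31.5] ang -174.7
top green 319 cen [0.5854 0.1376] [586.1 137.5] [92.4 30.1] ang -173.4
top red 334 cen [0.5946 0.0532] [595.1  53.3] [93.9 31.1] ang -174.1
side yellow 162 cen [0.5929 0.2244] [594.1 224.5] [70.2 35.4] ang -175.0
side green 166 cen [0.6006 0.1391] [602.  140.2] [69.3 33.1] ang -174.4
side red 164 cen [0.6166 0.0547] [612.2  55.2] [69.8 35.3] ang -168.6
```

Request:
{"method": "jog_arm", "body": {"moves": [{"travel":[-0.0234,-0.0254,0.03],"spin":0,"grip":0.45},{"travel":[-0.0234,-0.0254,0.03],"spin":0,"grip":0.45},{"travel":[0,0,0.03],"spin":8.4,"grip":0.45},{"travel":[0,0,0.03],"spin":8.4,"grip":0.45},{"travel":[0,0,0.03],"spin":8.4,"grip":0.45}]}}

```text
time_s: 15.6
position: [0.5963, -0.2678, 0.217]
ee_rot: [[0.326, 0.945, 0.0], [0.945, -0.326, 0.001], [0.001, 0.0, -1.0]]
force: [-0.8, -0.1, -0.9]
gripper_width: 0.0388
gripper_force: 0.0
```

Request:
{"method": "jog_arm", "body": {"moves": [{"travel":[0,0,0.03],"spin":8.4,"grip":0.45},{"travel":[0,0,0.03],"spin":8.4,"grip":0.45},{"travel":[0,0,0.03],"spin":8.4,"grip":0.45},{"travel":[0,0,0.03],"spin":8.4,"grip":0.45},{"travel":[0,0,0.03],"spin":8.4,"grip":0.45}]}}

```text
time_s: 16.1
position: [0.5966, -0.2674, 0.0671]
ee_rot: [[0.874, 0.485, 0.0], [0.485, -0.874, 0.001], [0.001, -0.001, -1.0]]
force: [-0.6, 0.8, -0.6]
gripper_width: 0.0386
gripper_force: 0.0
```

Request:
{"method": "jog_arm", "body": {"moves": [{"travel":[0,0,0],"spin":8.4,"grip":0.45},{"travel":[0,0,0],"spin":0,"grip":0.45},{"travel":[0,0,0],"spin":0,"grip":0.45}]}}

```text
time_s: 16.4
position: [0.5972, -0.2686, 0.0687]
ee_rot: [[0.933, 0.361, 0.001], [0.361, -0.933, -0.0], [0.001, 0.0, -1.0]]
force: [-0.1, -0.2, -0.0]
gripper_width: 0.0386
gripper_force: 0.0
```

```bash
cat >> h.py <<'E'
def plan(tx,ty,tz=None,ang=None):
    o=arm.get_obs(); p=np.array(o['position']);R=np.array(o['ee_rot'])
    a=np.degrees(np.arctan2(R[1,0],R[0,0])); d=np.array([tx,ty,p[2] if tz is None else tz])-p
    x=np.array([np.cos(np.radians(a)),np.sin(np.radians(a)),0]); y=np.array([x[1],-x[0],0])
    print('pos',p.round(4),'ang %.1f'%a,'travel',np.round([d@x,d@y,-d[2]],4),'spin',None if ang is None else round((a-ang+180)%360-180,1),'t',o['time_s'],'q6',o['qpos'][5])
E
python3 - <<'E'
from h import *
plan(.5955,-.270,.007,20.4)
E
```

```text
pos [ 0.5972 -0.2686  0.0687] ang 21.1 travel [-0.0021  0.0007  0.0617] spin 0.7 t 16.4 q6 42.427117284184355
```

Request:
{"method": "jog_arm", "body": {"moves": [{"travel":[-0.002,0.0005,0.035],"spin":0.7,"grip":0.42},{"travel":[0,0,0.015],"spin":0,"grip":0.42},{"travel":[0,0,0.007],"spin":0,"grip":0.42},{"travel":[0,0,0.003],"spin":0,"grip":0.42},{"travel":[0,0,0],"spin":0,"grip":0.42}]}}

```text
time_s: 16.9
position: [0.5952, -0.2712, 0.0084]
ee_rot: [[0.939, 0.345, 0.0], [0.345, -0.939, -0.0], [0.0, 0.0, -1.0]]
force: [0.1, -0.5, 0.7]
gripper_width: 0.0357
gripper_force: 0.0
```

Request:
{"method": "jog_arm", "body": {"moves": [{"travel":[0,0,0],"spin":0,"grip":0.0},{"travel":[0,0,0],"spin":0,"grip":0.0},{"travel":[0,0,0],"spin":0,"grip":0.0},{"travel":[0,0,0],"spin":0,"grip":0.0},{"travel":[0,0,0],"spin":0,"grip":0.0}], "squeeze": 40}}

```text
time_s: 17.4
position: [0.5959, -0.2717, 0.0094]
ee_rot: [[0.939, 0.345, 0.002], [0.345, -0.939, -0.001], [0.002, 0.002, -1.0]]
force: [-0.5, -0.5, 5.8]
gripper_width: 0.0111
gripper_force: 41.8
```

Request:
{"method": "jog_arm", "body": {"moves": [{"travel":[0,0,-0.02],"spin":0,"grip":0},{"travel":[0,0,-0.04],"spin":0,"grip":0},{"travel":[0,0,-0.045],"spin":0,"grip":0},{"travel":[0,0,-0.045],"spin":0,"grip":0},{"travel":[0,0,-0.04],"spin":0,"grip":0}]}}

```text
time_s: 17.9
position: [0.5946, -0.271, 0.1998]
ee_rot: [[0.939, 0.345, -0.0], [0.345, -0.939, 0.0], [-0.0, -0.0, -1.0]]
force: [0.4, -0.4, -0.6]
gripper_width: 0.0113
gripper_force: 41.1
```

Request:
{"method": "jog_arm", "body": {"moves": [{"travel":[0.0141,-0.0384,0],"spin":0,"grip":0},{"travel":[0.0141,-0.0384,0],"spin":0,"grip":0},{"travel":[0.0141,-0.0384,0],"spin":0,"grip":0},{"travel":[0.0141,-0.0384,0],"spin":0,"grip":0}]}}

```text
time_s: 18.3
position: [0.5941, -0.1061, 0.1976]
ee_rot: [[0.939, 0.344, -0.001], [0.344, -0.939, 0.0], [-0.001, -0.001, -1.0]]
force: [0.9, 0.6, -1.1]
gripper_width: 0.0106
gripper_force: 41.1
```

Request:
{"method": "jog_arm", "body": {"moves": [{"travel":[0.0141,-0.0384,0],"spin":0,"grip":0},{"travel":[0.0141,-0.0384,0],"spin":0,"grip":0},{"travel":[0.0141,-0.0384,0],"spin":0,"grip":0},{"travel":[0.0141,-0.0384,0],"spin":0,"grip":0}]}}

```text
time_s: 18.7
position: [0.594, 0.0577, 0.1974]
ee_rot: [[0.939, 0.345, -0.001], [0.345, -0.939, -0.0], [-0.001, -0.0, -1.0]]
force: [0.8, -0.3, -0.5]
gripper_width: 0.011
gripper_force: 41.1
```

Request:
{"method": "jog_arm", "body": {"moves": [{"travel":[0,0,0],"spin":7,"grip":0},{"travel":[0,0,0],"spin":6.9,"grip":0},{"travel":[0,0,0],"spin":0,"grip":0},{"travel":[0,0,0],"spin":0,"grip":0}]}}

```text
time_s: 19.1
position: [0.5944, 0.056, 0.1975]
ee_rot: [[0.994, 0.112, -0.001], [0.112, -0.994, -0.0], [-0.001, -0.0, -1.0]]
force: [0.3, -0.1, 0.0]
gripper_width: 0.0113
gripper_force: 41.0
```

```bash
python3 - <<'E'
from h import *
plan(.596,.0553,.125,6.3)
E
```

```text
pos [0.5944 0.056  0.1975] ang 6.4 travel [0.0015 0.0009 0.0725] spin 0.1 t 19.1 q6 86.57762096960194
```

Request:
{"method": "jog_arm", "body": {"moves": [{"travel":[0.0015,0.0009,0.035],"spin":0,"grip":0},{"travel":[0,0,0.03],"spin":0,"grip":0},{"travel":[0,0,0.012],"spin":0,"grip":0},{"travel":[0,0,0],"spin":0,"grip":0}]}}

```text
time_s: 19.5
position: [0.5943, 0.0549, 0.1185]
ee_rot: [[0.994, 0.11, -0.005], [0.11, -0.994, -0.0], [-0.005, -0.0, -1.0]]
force: [-1.2, 0.7, -0.1]
gripper_width: 0.0112
gripper_force: 41.0
```

```bash
python3 - <<'E'
from h import *
plan(.596,.0553,.125,6.3)
a,_=snap('top','top3'); b,_=snap('side','side3')
C=np.zeros((600,800,3),np.uint8)
C[:300,:400]=cv2.resize(a[190:265,250:350],(400,300)); C[300:600,:400]=cv2.resize(b[180:270,260:380],(400,300))
C[:300,400:]=cv2.resize(a[100:340,180:500],(400,300))
cv2.imwrite('pics/c5.png',C[:,:,::-1])
E
```

```text
pos [0.5943 0.0549 0.1185] ang 6.3 travel [ 0.0017 -0.0002 -0.0065] spin -0.0 t 19.5 q6 86.5929515524176
```

View pics/c5.png

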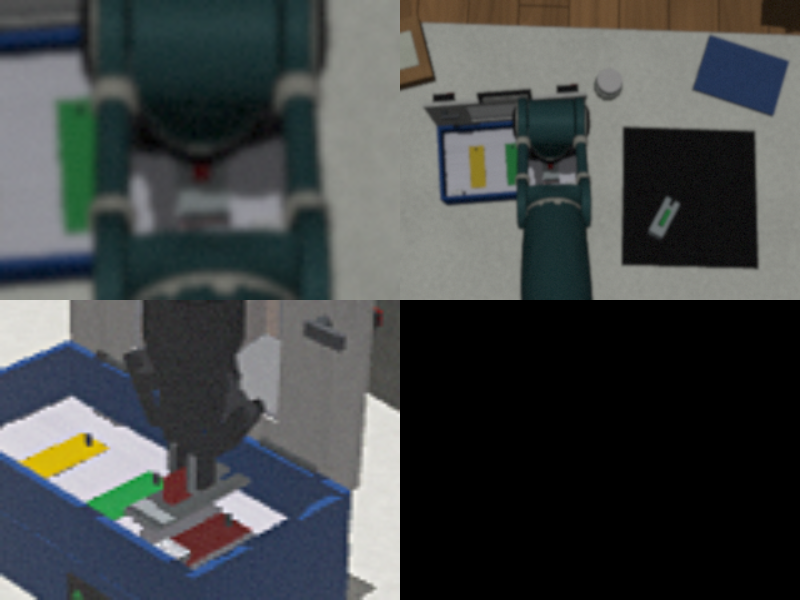

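The side view shows the red blade held level above its seat. The pin tips are at about yellow (286,221), green (307,233) and red (328,246). I'll triangulate them.

```bash
python3 - <<'E'
from h import *
T=np.load('pics/top2.npz')['im'];S=np.load('pics/side3.npz')['im']; S2=np.load('pics/side2.npz')['im']
def dark(im,u,v,r=5):
    u,v=int(round(u)),int(round(v)); g=im[v-r:v+r+1,u-r:u+r+1].max(2).astype(float)
    w=np.clip(np.percentile(g,50)*.55-g,0,None); V,U=np.mgrid[v-r:v+r+1,u-r:u+r+1]; return (w*U).sum()/w.sum(),(w*V).sum()/w.sum()
for nm,t,s in(('y',(241.6,218.4),(286.4,221.4)),('g',(270,217.3),(306.8,233.4)),('r',(299.7,214.5),(328.5,246))):
    a,b=dark(T,*t,r=3),dark(S2,*s,r=3); print(nm,np.round(a,1),np.round(b,1),tri(a,b).round(4),'top@.070',ray('top',a,.070)[0].round(4),'side@.070',ray('side',b,.070)[0].round(4))
# held rib, side view
for ce,a,p in blobs(S,'red',(300,215,330,240),20): print(ce,a)
e=np.array([np.cos(np.radians(6.3)),np.sin(np.radians(6.3)),0])
c=np.array([.5943,.0549,.1185-.009+.004])
print('exp notch tips',proj('side',[c+.05*e+np.array([-e[1],e[0],0])*k for k in(-.018,-.005,.005,.018)]).round(1).tolist())
C=cv2.resize(S[205:265,285:355],None,fx=10,fy=10,interpolation=cv2.INTER_NEAREST);cv2.imwrite('pics/c6.png',C[:,:,::-1])
E
```

```text
<stdin>:5: RuntimeWarning: invalid value encountered in scalar divide
Traceback (most recent call last):
  File "h.py", line 29, in tri
    X=np.linalg.svd(np.array(A))[2][-1];return X[:3]/X[3]
      ~~~~~~~~~~~~~^^^^^^^^^^^^^
numpy.linalg.LinAlgError: SVD did not converge
```

```bash
python3 - <<'E'
from h import *
T=np.load('pics/top2.npz')['im'];S=np.load('pics/side3.npz')['im']; S2=np.load('pics/side2.npz')['im']
def dark(im,u,v,r=4):
    u,v=int(round(u)),int(round(v)); g=im[v-r:v+r+1,u-r:u+r+1].max(2).astype(float)
    w=np.clip(g.min()+.35*(np.median(g)-g.min())-g,0,None); V,U=np.mgrid[v-r:v+r+1,u-r:u+r+1]; return (w*U).sum()/w.sum(),(w*V).sum()/w.sum()
for nm,t,s in(('y',(241.6,218.4),(286.4,221.4)),('g',(270,217.3),(306.8,233.4)),('r',(299.7,214.5),(328.5,246))):
    a,b=dark(T,*t,r=3),dark(S2,*s); print(nm,np.round(a,1),np.round(b,1),tri(a,b).round(4),'top@.070',ray('top',a,.070)[0].round(4),'side@.070',ray('side',b,.070)[0].round(4))
for ce,a,p in blobs(S,'red',(300,215,330,240),20): print(ce,a)
e=np.array([np.cos(np.radians(6.3)),np.sin(np.radians(6.3)),0])
c=np.array([.5943,.0549,.1185-.009+.004])
print('exp notch tips',proj('side',[c+.05*e+np.array([-e[1],e[0],0])*k for k in(-.018,-.005,.005,.018)]).round(1).tolist())
print('exp near corner tail',proj('side',[c-.05*e-np.array([-e[1],e[0],0])*.018]).round(1).tolist())
C=cv2.resize(S[205:265,285:355],None,fx=10,fy=10,interpolation=cv2.INTER_NEAREST);cv2.imwrite('pics/c6.png',C[:,:,::-1])
E
```

```text
y [240.3 218.9] [286.  221.7] [0.6186 0.2268 0.0688] top@.070 [0.6175 0.2272 0.07  ] side@.070 [0.6186 0.2248 0.07  ]
g [269.7 217.1] [306.3 233.1] [0.6265 0.141  0.0712] top@.070 [0.6256 0.1417 0.07  ] side@.070 [0.6288 0.1419 0.07  ]
r [298.4 214.6] [328.  245.9] [0.6363 0.0571 0.0699] top@.070 [0.6356 0.0575 0.07  ] side@.070 [0.637  0.0568 0.07  ]
[312.33333333 235.25      ] 60
exp notch tips [[334.5, 233.3], [330.9, 231.4], [328.2, 229.9], [324.7, 228.0]]
exp near corner tail [[306.3, 248.1]]
```

View pics/c6.png

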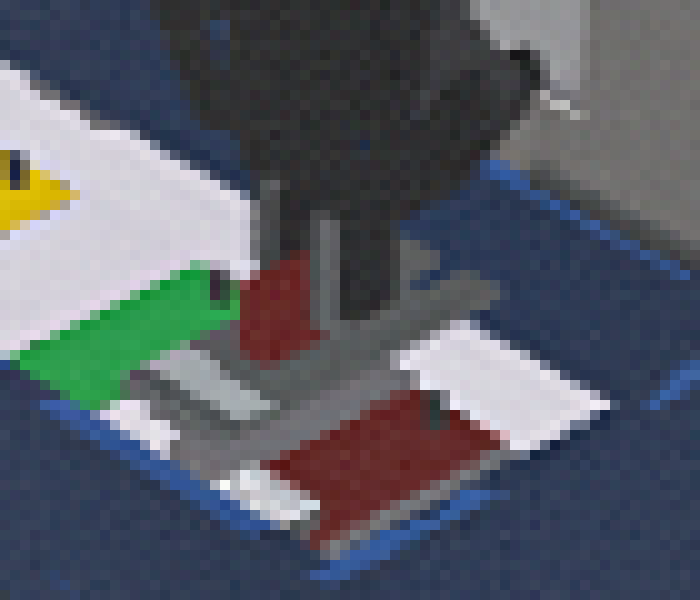

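Request:
{"method": "jog_arm", "body": {"moves": [{"travel":[0.001,0.0008,0.015],"spin":0,"grip":0},{"travel":[0,0,0.006],"spin":0,"grip":0},{"travel":[0,0,0],"spin":0,"grip":0},{"travel":[0,0,0],"spin":0,"grip":0}]}}

```text
time_s: 20.0
position: [0.5974, 0.0547, 0.1]
ee_rot: [[0.994, 0.109, -0.0], [0.109, -0.994, -0.0], [-0.0, -0.0, -1.0]]
force: [-0.2, -0.7, -0.3]
gripper_width: 0.0112
gripper_force: 41.1
```

Request:
{"method": "jog_arm", "body": {"moves": [{"travel":[0,0,0.005],"spin":0,"grip":0},{"travel":[0,0,0.005],"spin":0,"grip":0},{"travel":[0,0,0.005],"spin":0,"grip":0},{"travel":[0,0,0],"spin":0,"grip":0},{"travel":[0,0,0],"spin":0,"grip":0}]}}

```text
time_s: 20.5
position: [0.5973, 0.0547, 0.0847]
ee_rot: [[0.994, 0.109, -0.001], [0.109, -0.994, -0.0], [-0.001, -0.0, -1.0]]
force: [1.2, -0.4, -1.2]
gripper_width: 0.0104
gripper_force: 41.1
```

Request:
{"method": "jog_arm", "body": {"moves": [{"travel":[-0.0015,0.0002,0],"spin":0,"grip":0},{"travel":[0,0,0.004],"spin":0,"grip":0},{"travel":[0,0,0.003],"spin":0,"grip":0},{"travel":[0,0,0],"spin":0,"grip":0},{"travel":[0,0,0],"spin":0,"grip":0}]}}

```text
time_s: 21.0
position: [0.5959, 0.0543, 0.0779]
ee_rot: [[0.994, 0.109, -0.0], [0.109, -0.994, -0.0], [-0.0, -0.0, -1.0]]
force: [-0.3, -0.0, -1.0]
gripper_width: 0.011
gripper_force: 41.1
```

Request:
{"method": "jog_arm", "body": {"moves": [{"travel":[0,0,0.002],"spin":0,"grip":0},{"travel":[0,0,0.002],"spin":0,"grip":0},{"travel":[0,0,0],"spin":0,"grip":0},{"travel":[0,0,0],"spin":0,"grip":0}]}}

```text
time_s: 21.4
position: [0.5964, 0.0544, 0.0744]
ee_rot: [[0.994, 0.109, 0.001], [0.109, -0.994, 0.0], [0.001, 0.0, -1.0]]
force: [-1.1, -0.5, 1.7]
gripper_width: 0.0109
gripper_force: 41.4
```

Request:
{"method": "jog_arm", "body": {"moves": [{"travel":[0,0,0],"spin":0,"grip":0.3},{"travel":[0,0,0],"spin":0,"grip":0.3},{"travel":[0,0,-0.015],"spin":0,"grip":0.3},{"travel":[0,0,-0.04],"spin":0,"grip":0.3},{"travel":[0,0,-0.045],"spin":0,"grip":0.3}]}}

```text
time_s: 21.9
position: [0.5945, 0.0542, 0.174]
ee_rot: [[0.994, 0.109, -0.004], [0.109, -0.994, -0.0], [-0.004, -0.0, -1.0]]
force: [0.6, 1.2, 0.8]
gripper_width: 0.0254
gripper_force: 0.0
```

Request:
{"method": "jog_arm", "body": {"moves": [{"travel":[-0.0213,0.038,-0.02],"spin":0,"grip":0.4},{"travel":[-0.0213,0.038,0],"spin":0,"grip":0.4},{"travel":[-0.0213,0.038,0],"spin":0,"grip":0.4},{"travel":[-0.0213,0.038,0],"spin":0,"grip":0.4}]}}

```text
time_s: 22.3
position: [0.5277, -0.1073, 0.1959]
ee_rot: [[0.994, 0.11, 0.002], [0.11, -0.994, -0.001], [0.002, 0.001, -1.0]]
force: [1.3, -0.6, -0.2]
gripper_width: 0.034
gripper_force: 0.0
```

Request:
{"method": "jog_arm", "body": {"moves": [{"travel":[-0.0213,0.038,0],"spin":0,"grip":0.42},{"travel":[-0.0213,0.038,0],"spin":0,"grip":0.42},{"travel":[-0.0213,0.038,0],"spin":0,"grip":0.42},{"travel":[0,0,0],"spin":8.5,"grip":0.42},{"travel":[0,0,0],"spin":8.5,"grip":0.42}]}}

```text
time_s: 22.8
position: [0.4763, -0.2281, 0.1954]
ee_rot: [[0.981, -0.196, 0.001], [-0.196, -0.981, -0.001], [0.001, 0.0, -1.0]]
force: [0.4, 1.4, 0.4]
gripper_width: 0.0359
gripper_force: 0.0
```

Request:
{"method": "jog_arm", "body": {"moves": [{"travel":[0,0,0],"spin":8.5,"grip":0.42},{"travel":[0,0,0],"spin":8.5,"grip":0.42},{"travel":[0,0,0],"spin":0,"grip":0.42},{"travel":[0,0,0],"spin":0,"grip":0.42}]}}

```text
time_s: 23.2
position: [0.4771, -0.2264, 0.1949]
ee_rot: [[0.887, -0.462, 0.001], [-0.462, -0.887, -0.0], [0.001, 0.0, -1.0]]
force: [-0.0, -0.2, -0.4]
gripper_width: 0.0358
gripper_force: 0.0
```

```bash
python3 - <<'E'
from h import *
a,_=snap('top','top4'); b,_=snap('side','side4')
C=np.zeros((600,800,3),np.uint8)
C[:300,:400]=cv2.resize(a[190:265,220:320],(400,300)); C[300:600,:400]=cv2.resize(b[180:270,260:380],(400,300))
C[:300,400:]=cv2.resize(a[215:305,350:470],(400,300)); C[300:,400:]=cv2.resize(b[290:380,310:430],(400,300))
cv2.imwrite('pics/c7.png',C[:,:,::-1])
for ce,ar,p in blobs(b,'green',(310,320,400,375)): print('side green',ce,ray('side',ce,.020)[0].round(4),ar)
plan(.4775,-.2265,.0085,-27.9)
E
```

```text
side green [350.79347826 348.80434783] [ 0.4726 -0.23    0.02  ] 184
pos [ 0.477  -0.2263  0.1945] ang -27.6 travel [ 5.00e-04 -1.00e-04  1.86e-01] spin 0.3 t 23.3 q6 89.50741889818245
```

View pics/c7.png

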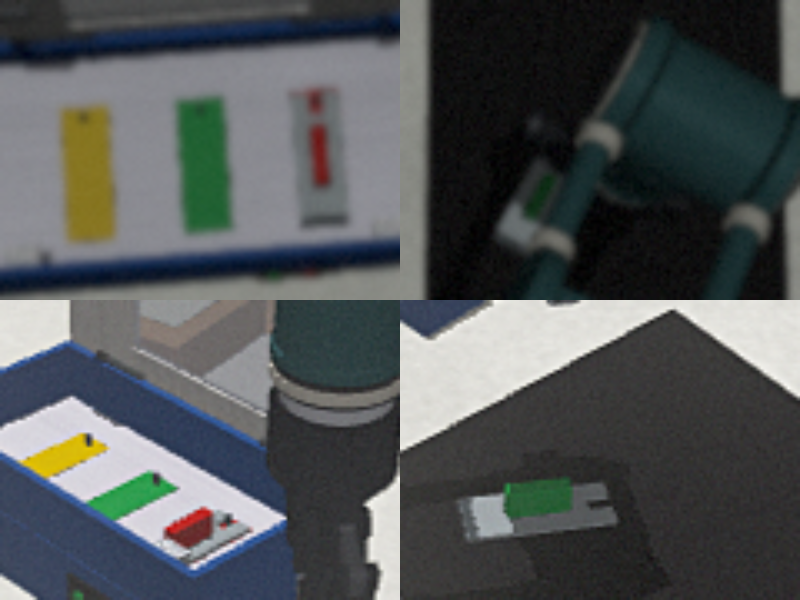

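The red blade is seated flat with the pin in its notch, and the green blade hasn't moved. Now to pick up green.

Request:
{"method": "jog_arm", "body": {"moves": [{"travel":[0.0005,0,0.05],"spin":0.3,"grip":0.42},{"travel":[0,0,0.05],"spin":0,"grip":0.42},{"travel":[0,0,0.05],"spin":0,"grip":0.42},{"travel":[0,0,0.02],"spin":0,"grip":0.42},{"travel":[0,0,0.01],"spin":0,"grip":0.42}]}}

```text
time_s: 23.8
position: [0.475, -0.2253, 0.011]
ee_rot: [[0.883, -0.469, -0.005], [-0.469, -0.883, 0.003], [-0.006, -0.0, -1.0]]
force: [-0.4, -0.3, 0.5]
gripper_width: 0.0361
gripper_force: 0.0
```

Request:
{"method": "jog_arm", "body": {"moves": [{"travel":[0,0,0.0055],"spin":0,"grip":0.42},{"travel":[0,0,0],"spin":0,"grip":0.42},{"travel":[0,0,0],"spin":0,"grip":0},{"travel":[0,0,0],"spin":0,"grip":0},{"travel":[0,0,0],"spin":0,"grip":0}]}}

```text
time_s: 24.3
position: [0.479, -0.2275, 0.0105]
ee_rot: [[0.883, -0.47, 0.003], [-0.47, -0.883, -0.002], [0.004, 0.0, -1.0]]
force: [-0.3, -0.9, 5.6]
gripper_width: 0.0107
gripper_force: 41.5
```

Request:
{"method": "jog_arm", "body": {"moves": [{"travel":[0,0,0],"spin":0,"grip":0},{"travel":[0,0,0],"spin":0,"grip":0}]}}

```text
time_s: 24.5
position: [0.479, -0.2275, 0.0106]
ee_rot: [[0.883, -0.47, 0.003], [-0.47, -0.883, -0.002], [0.004, -0.0, -1.0]]
force: [-0.0, 0.5, 6.4]
gripper_width: 0.011
gripper_force: 41.5
```

Request:
{"method": "jog_arm", "body": {"moves": [{"travel":[0,0,-0.02],"spin":0,"grip":0},{"travel":[0,0,-0.045],"spin":0,"grip":0},{"travel":[0,0,-0.045],"spin":0,"grip":0},{"travel":[0,0,-0.045],"spin":0,"grip":0},{"travel":[0,0,-0.036],"spin":0,"grip":0}]}}

```text
time_s: 25.0
position: [0.4778, -0.2268, 0.2028]
ee_rot: [[0.883, -0.47, 0.003], [-0.47, -0.883, -0.001], [0.003, 0.0, -1.0]]
force: [1.3, -0.7, -0.4]
gripper_width: 0.011
gripper_force: 40.7
```

Request:
{"method": "jog_arm", "body": {"moves": [{"travel":[0,0,0],"spin":-8.5,"grip":0},{"travel":[0,0,0],"spin":-8.5,"grip":0},{"travel":[0,0,0],"spin":-8.5,"grip":0},{"travel":[0,0,0],"spin":-8.5,"grip":0},{"travel":[0,0,0],"spin":0,"grip":0}]}}

```text
time_s: 25.5
position: [0.477, -0.2264, 0.1996]
ee_rot: [[0.995, 0.104, -0.0], [0.104, -0.995, -0.0], [-0.0, -0.0, -1.0]]
force: [-1.2, -0.5, -1.6]
gripper_width: 0.0108
gripper_force: 40.7
```

```bash
python3 - <<'E'
from h import *
plan(.587,.1385,.20,6.3)
# placed red blade check from top4 vs rect before
T=np.load('pics/top4.npz')['im']
for ce,ar,p in blobs(T,'red',(285,205,320,255),4): print(ce.round(1),ar,ray('top',ce,.085)[0].round(4),line(ray('top',p,.085)[:,:2]).round(1) if ar>12 else '')
E
```

```text
pos [ 0.477  -0.2264  0.1996] ang 6.0 travel [ 0.1474 -0.3515 -0.0004] spin -0.3 t 25.5 q6 55.92024820949917
[299.5 228.5] 41 [0.5918 0.0533 0.085 ] -172.0
```

Request:
{"method": "jog_arm", "body": {"moves": [{"travel":[0.0184,-0.044,0],"spin":-0.3,"grip":0},{"travel":[0.0184,-0.044,0],"spin":0,"grip":0},{"travel":[0.0184,-0.044,0],"spin":0,"grip":0},{"travel":[0.0184,-0.044,0],"spin":0,"grip":0}]}}

```text
time_s: 25.9
position: [0.5316, -0.0421, 0.1998]
ee_rot: [[0.995, 0.104, 0.0], [0.104, -0.995, -0.0], [0.0, 0.0, -1.0]]
force: [1.0, -0.9, 0.3]
gripper_width: 0.0113
gripper_force: 40.7
```

Request:
{"method": "jog_arm", "body": {"moves": [{"travel":[0.0184,-0.044,0],"spin":0,"grip":0},{"travel":[0.0184,-0.044,0],"spin":0,"grip":0},{"travel":[0.0184,-0.044,0],"spin":0,"grip":0},{"travel":[0.0184,-0.044,0],"spin":0,"grip":0},{"travel":[0,0,0],"spin":0,"grip":0}]}}

```text
time_s: 26.4
position: [0.5865, 0.1448, 0.1997]
ee_rot: [[0.994, 0.11, 0.001], [0.11, -0.994, 0.003], [0.002, -0.002, -1.0]]
force: [-0.2, -2.3, -1.1]
gripper_width: 0.0109
gripper_force: 40.6
```

Request:
{"method": "jog_arm", "body": {"moves": [{"travel":[0,0,0.04],"spin":0,"grip":0},{"travel":[0,0,0.03],"spin":0,"grip":0},{"travel":[0,0,0.02],"spin":0,"grip":0},{"travel":[0,0,0],"spin":0,"grip":0},{"travel":[0,0,0],"spin":0,"grip":0}]}}

```text
time_s: 26.9
position: [0.5853, 0.1389, 0.1096]
ee_rot: [[0.994, 0.107, -0.001], [0.107, -0.994, -0.0], [-0.001, 0.0, -1.0]]
force: [-0.3, 0.3, -1.8]
gripper_width: 0.011
gripper_force: 40.6
```

```bash
python3 - <<'E'
from h import *
plan(.5867,.1387,.0865,6.3)
E
```

```text
pos [0.5853 0.1389 0.1096] ang 6.1 travel [0.0014 0.0003 0.0231] spin -0.2 t 26.9 q6 94.83640632266993
```

Request:
{"method": "jog_arm", "body": {"moves": [{"travel":[0.0014,0.0003,0.012],"spin":-0.2,"grip":0},{"travel":[0,0,0.008],"spin":0,"grip":0},{"travel":[0,0,0.005],"spin":0,"grip":0},{"travel":[0,0,0],"spin":0,"grip":0},{"travel":[0,0,0],"spin":0,"grip":0}]}}

```text
time_s: 27.4
position: [0.5869, 0.1391, 0.0845]
ee_rot: [[0.994, 0.112, -0.0], [0.112, -0.994, -0.0], [-0.0, 0.0, -1.0]]
force: [-0.7, -0.7, -1.8]
gripper_width: 0.0108
gripper_force: 40.7
```

Request:
{"method": "jog_arm", "body": {"moves": [{"travel":[0,0,0.004],"spin":0,"grip":0},{"travel":[0,0,0.003],"spin":0,"grip":0},{"travel":[0,0,0],"spin":0,"grip":0},{"travel":[0,0,0],"spin":0,"grip":0}]}}

```text
time_s: 27.8
position: [0.5868, 0.1391, 0.0774]
ee_rot: [[0.994, 0.113, -0.0], [0.113, -0.994, -0.0], [-0.0, 0.0, -1.0]]
force: [-0.7, 0.1, -0.2]
gripper_width: 0.0114
gripper_force: 40.7
```

Request:
{"method": "jog_arm", "body": {"moves": [{"travel":[0,0,0.002],"spin":0,"grip":0},{"travel":[0,0,0],"spin":0,"grip":0},{"travel":[0,0,0],"spin":0,"grip":0}]}}

```text
time_s: 28.1
position: [0.5871, 0.1392, 0.0757]
ee_rot: [[0.994, 0.113, 0.0], [0.113, -0.994, 0.0], [0.0, -0.0, -1.0]]
force: [0.2, 0.1, -0.9]
gripper_width: 0.0106
gripper_force: 40.7
```

Request:
{"method": "jog_arm", "body": {"moves": [{"travel":[0,0,0.001],"spin":0,"grip":0},{"travel":[0,0,0],"spin":0,"grip":0},{"travel":[0,0,0],"spin":0,"grip":0.3},{"travel":[0,0,0],"spin":0,"grip":0.3},{"travel":[0,0,-0.015],"spin":0,"grip":0.3}]}}

```text
time_s: 28.6
position: [0.5847, 0.1387, 0.0874]
ee_rot: [[0.994, 0.112, -0.005], [0.112, -0.994, -0.001], [-0.005, 0.0, -1.0]]
force: [-0.8, 0.6, -0.5]
gripper_width: 0.0255
gripper_force: 0.0
```

Request:
{"method": "jog_arm", "body": {"moves": [{"travel":[-0.005,0,-0.04],"spin":0,"grip":0.3},{"travel":[-0.01,0,-0.045],"spin":0,"grip":0.3},{"travel":[-0.015,0.045,0],"spin":0,"grip":0.3},{"travel":[-0.015,0.045,0],"spin":0,"grip":0.3},{"travel":[-0.015,0.045,0],"spin":0,"grip":0.3}]}}

```text
time_s: 29.1
position: [0.5427, -0.0027, 0.1766]
ee_rot: [[0.993, 0.114, 0.003], [0.114, -0.993, -0.0], [0.003, 0.001, -1.0]]
force: [1.2, -0.7, -0.6]
gripper_width: 0.0255
gripper_force: 0.0
```

Request:
{"method": "jog_arm", "body": {"moves": [{"travel":[0,0.045,-0.02],"spin":0,"grip":0.3},{"travel":[0,0.045,-0.02],"spin":0,"grip":0.3},{"travel":[0,0.045,-0.02],"spin":0,"grip":0.3},{"travel":[0,0.045,-0.02],"spin":0,"grip":0.35},{"travel":[0,0,0],"spin":0,"grip":0.35}]}}

```text
time_s: 29.6
position: [0.565, -0.1866, 0.2597]
ee_rot: [[0.994, 0.107, 0.008], [0.107, -0.994, -0.005], [0.007, 0.006, -1.0]]
force: [0.5, 1.0, 1.2]
gripper_width: 0.03
gripper_force: 0.0
```

```bash
python3 - <<'E'
from h import *
a,_=snap('top','top5'); b,_=snap('side','side5')
C=np.zeros((600,800,3),np.uint8)
C[:300,:400]=cv2.resize(a[190:265,220:320],(400,300)); C[:300,400:]=cv2.resize(b[180:270,260:380],(400,300))
C[300:,:400]=cv2.resize(a[100:340,180:500],(400,300)); C[300:,400:]=cv2.resize(b[100:400,240:640],(400,300))
cv2.imwrite('pics/c8.png',C[:,:,::-1])
for c in('green','red'):
  for ce,ar,p in blobs(a,c,(250,205,320,255),4): print(c,ce.round(1),ar,ray('top',ce,.085)[0].round(4),line(ray('top',p,.085)[:,:2]).round(1) if ar>12 else '')
plan(.6847,.1484,.37,96.3)
E
```

```text
green [270.1 230.5] 35 [0.5833 0.1381 0.085 ] -174.4
red [299.5 228.5] 41 [0.5918 0.0533 0.085 ] -172.0
pos [ 0.5631 -0.1817  0.2561] ang 6.3 travel [ 0.1572 -0.3147 -0.1139] spin -90.0 t 29.7 q6 63.36544129295017
```

View pics/c8.png

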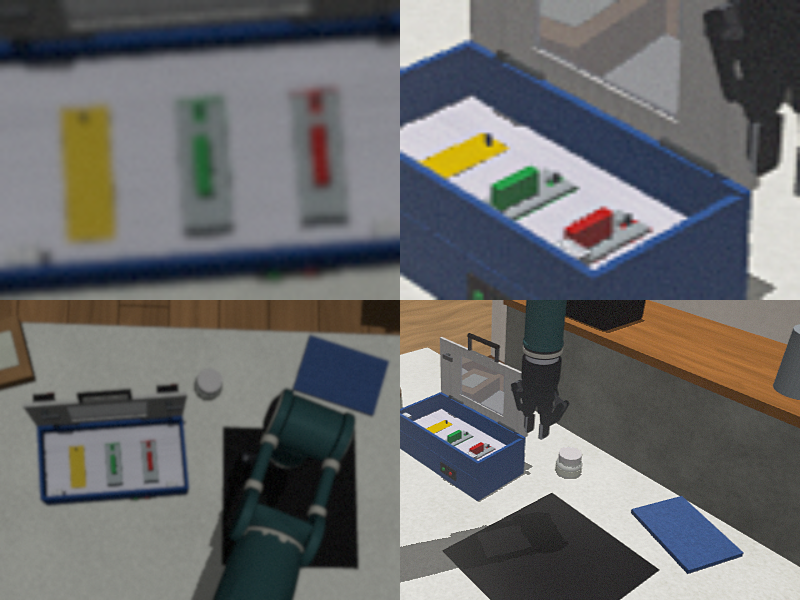

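Both blades sit flat and straight with their notches over the pins, and there is no yellow blade to place. Next, back to the handle to shut the panel.

Request:
{"method": "jog_arm", "body": {"moves": [{"travel":[0,0,-0.025],"spin":-8.5,"grip":0.35},{"travel":[0,0,-0.025],"spin":-8.5,"grip":0.35},{"travel":[0,0,-0.025],"spin":-8.5,"grip":0.35},{"travel":[0,0,-0.025],"spin":-8.5,"grip":0.35},{"travel":[0,0,-0.015],"spin":-8.5,"grip":0.35}]}}

```text
time_s: 30.2
position: [0.5628, -0.1786, 0.3712]
ee_rot: [[0.65, 0.76, 0.001], [0.76, -0.65, 0.0], [0.001, 0.001, -1.0]]
force: [-0.3, -0.0, 0.3]
gripper_width: 0.0298
gripper_force: 0.0
```

Request:
{"method": "jog_arm", "body": {"moves": [{"travel":[0,0,0],"spin":-8.5,"grip":0.35},{"travel":[0,0,0],"spin":-8.5,"grip":0.35},{"travel":[0,0,0],"spin":-8.5,"grip":0.35},{"travel":[0,0,0],"spin":-8.5,"grip":0.35},{"travel":[0,0,0],"spin":-8.5,"grip":0.35}]}}

```text
time_s: 30.7
position: [0.5622, -0.1783, 0.3686]
ee_rot: [[-0.034, 0.999, -0.002], [0.999, 0.034, 0.001], [0.001, -0.002, -1.0]]
force: [0.1, 1.0, 0.3]
gripper_width: 0.0302
gripper_force: 0.0
```

Request:
{"method": "jog_arm", "body": {"moves": [{"travel":[0,0,0],"spin":-5,"grip":0.35},{"travel":[0.0394,0.0197,0],"spin":0,"grip":0.35},{"travel":[0.0394,0.0197,0],"spin":0,"grip":0.35},{"travel":[0.0394,0.0197,0],"spin":0,"grip":0.35},{"travel":[0.0394,0.0197,0],"spin":0,"grip":0.35}]}}

```text
time_s: 31.2
position: [0.6225, -0.0116, 0.3687]
ee_rot: [[-0.114, 0.993, -0.002], [0.993, 0.114, 0.001], [0.001, -0.002, -1.0]]
force: [-0.2, 0.3, 0.2]
gripper_width: 0.0298
gripper_force: 0.0
```

Request:
{"method": "jog_arm", "body": {"moves": [{"travel":[0.0394,0.0197,0],"spin":0,"grip":0.35},{"travel":[0.0394,0.0197,0],"spin":0,"grip":0.35},{"travel":[0.0394,0.0197,0],"spin":0,"grip":0.35},{"travel":[0.0394,0.0197,0],"spin":0,"grip":0.35},{"travel":[0,0,0],"spin":0,"grip":0.35}]}}

```text
time_s: 31.7
position: [0.683, 0.1578, 0.3672]
ee_rot: [[-0.12, 0.993, -0.003], [0.993, 0.12, 0.002], [0.003, -0.003, -1.0]]
force: [0.7, -1.0, 0.3]
gripper_width: 0.0303
gripper_force: 0.0
```

```bash
python3 - <<'E'
from h import *
plan(.6845,.1484,.310,96.3)
E
```

```text
pos [0.683  0.1578 0.3672] ang 96.9 travel [-0.0095  0.0004  0.0572] spin 0.6 t 31.7 q6 3.984918283266018
```

Request:
{"method": "jog_arm", "body": {"moves": [{"travel":[-0.005,0,0.03],"spin":0.5,"grip":0.35},{"travel":[0,0,0.02],"spin":0,"grip":0.35},{"travel":[0,0,0.006],"spin":0,"grip":0.35},{"travel":[0,0,0],"spin":0,"grip":0.35}], "squeeze": 25}}

```text
time_s: 32.1
position: [0.6828, 0.1458, 0.3116]
ee_rot: [[-0.105, 0.994, -0.004], [0.995, 0.105, -0.001], [-0.0, -0.004, -1.0]]
force: [-0.4, 1.0, -0.2]
gripper_width: 0.0297
gripper_force: 0.0
```

Request:
{"method": "jog_arm", "body": {"moves": [{"travel":[0,0,0],"spin":0,"grip":0},{"travel":[0,0,0],"spin":0,"grip":0},{"travel":[0,0,0],"spin":0,"grip":0},{"travel":[0,0,0],"spin":0,"grip":0},{"travel":[0,0,0],"spin":0,"grip":0}]}}

```text
time_s: 32.6
position: [0.6847, 0.1456, 0.3151]
ee_rot: [[-0.104, 0.995, 0.002], [0.995, 0.104, 0.001], [0.001, 0.002, -1.0]]
force: [-1.5, 0.7, 4.4]
gripper_width: 0.011
gripper_force: 26.1
```

Request:
{"method": "jog_arm", "body": {"moves": [{"travel":[0,-0.0274,0.0013],"spin":0,"grip":0},{"travel":[0,-0.027,0.0048],"spin":0,"grip":0},{"travel":[0,-0.0262,0.0083],"spin":0,"grip":0},{"travel":[0,-0.0249,0.0117],"spin":0,"grip":0},{"travel":[0,0,0],"spin":0,"grip":0}]}}

```text
time_s: 33.1
position: [0.5756, 0.1338, 0.287]
ee_rot: [[-0.104, 0.995, -0.005], [0.995, 0.104, -0.001], [-0.0, -0.005, -1.0]]
force: [-6.3, -1.4, 2.7]
gripper_width: 0.0108
gripper_force: 26.7
```

Request:
{"method": "jog_arm", "body": {"moves": [{"travel":[0,-0.0231,0.0148],"spin":0,"grip":0},{"travel":[0,-0.021,0.0177],"spin":0,"grip":0},{"travel":[0,-0.0185,0.0203],"spin":0,"grip":0},{"travel":[0,-0.0157,0.0225],"spin":0,"grip":0},{"travel":[0,0,0],"spin":0,"grip":0}]}}

```text
time_s: 33.6
position: [0.4985, 0.1255, 0.2088]
ee_rot: [[-0.104, 0.995, -0.005], [0.995, 0.104, -0.001], [-0.001, -0.005, -1.0]]
force: [-2.6, -0.6, -4.9]
gripper_width: 0.0108
gripper_force: 27.1
```

Request:
{"method": "jog_arm", "body": {"moves": [{"travel":[0,-0.0126,0.0244],"spin":0,"grip":0},{"travel":[0,-0.0093,0.0258],"spin":0,"grip":0},{"travel":[0,-0.0059,0.0265],"spin":0,"grip":0},{"travel":[0,0,0],"spin":0,"grip":0}]}}

```text
time_s: 34.0
position: [0.4721, 0.1227, 0.1327]
ee_rot: [[-0.104, 0.995, -0.005], [0.995, 0.104, -0.001], [-0.001, -0.005, -1.0]]
force: [-1.9, -1.8, -5.2]
gripper_width: 0.0111
gripper_force: 28.2
```

Request:
{"method": "jog_arm", "body": {"moves": [{"travel":[0,-0.002,0.015],"spin":0,"grip":0},{"travel":[0,0,0.01],"spin":0,"grip":0},{"travel":[0,0,0.003],"spin":0,"grip":0},{"travel":[0,0,0],"spin":0,"grip":0}]}}

```text
time_s: 34.4
position: [0.4698, 0.1225, 0.1069]
ee_rot: [[-0.104, 0.995, -0.007], [0.995, 0.104, -0.002], [-0.001, -0.008, -1.0]]
force: [-6.6, -2.8, -4.1]
gripper_width: 0.0107
gripper_force: 28.6
```

Request:
{"method": "jog_arm", "body": {"moves": [{"travel":[0,0,0.003],"spin":0,"grip":0},{"travel":[0,0,0],"spin":0,"grip":0},{"travel":[0,0,0],"spin":0,"grip":0}]}}

```text
time_s: 34.7
position: [0.4698, 0.1225, 0.1043]
ee_rot: [[-0.104, 0.995, -0.007], [0.995, 0.104, -0.002], [-0.001, -0.008, -1.0]]
force: [-7.3, -1.9, -2.2]
gripper_width: 0.011
gripper_force: 28.8
```

Request:
{"method": "jog_arm", "body": {"moves": [{"travel":[0,0,0.003],"spin":0,"grip":0},{"travel":[0,0,0],"spin":0,"grip":0},{"travel":[0,0,0],"spin":0,"grip":0}]}}

```text
time_s: 35.0
position: [0.4698, 0.1225, 0.1036]
ee_rot: [[-0.104, 0.995, -0.008], [0.995, 0.104, -0.002], [-0.001, -0.008, -1.0]]
force: [-14.4, -4.9, 13.5]
gripper_width: 0.0108
gripper_force: 30.5
```

Request:
{"method": "jog_arm", "body": {"moves": [{"travel":[0,0,0.003],"spin":0,"grip":0},{"travel":[0,0,0],"spin":0,"grip":0},{"travel":[0,0,0],"spin":0,"grip":0}]}}

```text
time_s: 35.3
position: [0.4698, 0.1225, 0.1033]
ee_rot: [[-0.104, 0.995, -0.008], [0.995, 0.104, -0.002], [-0.001, -0.009, -1.0]]
force: [-22.0, -5.6, 31.7]
gripper_width: 0.0106
gripper_force: 32.4
```

Request:
{"method": "jog_arm", "body": {"moves": [{"travel":[0,0,0],"spin":0,"grip":0.35},{"travel":[0,0,0],"spin":0,"grip":0.35},{"travel":[0,0,0],"spin":0,"grip":0.35},{"travel":[0,0,-0.04],"spin":0,"grip":0.35},{"travel":[0,0,-0.045],"spin":0,"grip":0.35}]}}

```text
time_s: 35.8
position: [0.4705, 0.1228, 0.1824]
ee_rot: [[-0.104, 0.995, -0.005], [0.995, 0.104, -0.001], [-0.001, -0.006, -1.0]]
force: [1.2, -0.3, 0.6]
gripper_width: 0.03
gripper_force: 0.0
```

Request:
{"method": "jog_arm", "body": {"moves": [{"travel":[-0.03,0.02,-0.01],"spin":0,"grip":0.4},{"travel":[-0.03,0.02,0],"spin":0,"grip":0.4},{"travel":[-0.035,0.02,0],"spin":0,"grip":0.4},{"travel":[-0.03,0.02,0],"spin":0,"grip":0.4},{"travel":[0,0,0],"spin":0,"grip":0.4}]}}

```text
time_s: 36.3
position: [0.5677, 0.0039, 0.1939]
ee_rot: [[-0.1, 0.995, 0.002], [0.995, 0.1, -0.001], [-0.002, 0.002, -1.0]]
force: [-0.3, -0.1, 0.3]
gripper_width: 0.0345
gripper_force: 0.0
```

Request:
{"method": "jog_arm", "body": {"moves": [{"travel":[0,0,0],"spin":0,"grip":0.4}]}}

```text
time_s: 36.4
position: [0.565, 0.0066, 0.1932]
ee_rot: [[-0.102, 0.995, -0.001], [0.995, 0.102, 0.0], [0.0, -0.001, -1.0]]
force: [-0.1, 0.7, -0.2]
gripper_width: 0.0341
gripper_force: 0.0
```

```bash
python3 - <<'E'
from h import *
plan(.563,.0065,.134,96.3)
E
```

```text
pos [0.565  0.0066 0.1932] ang 95.9 travel [ 0.0001 -0.002   0.0592] spin -0.4 t 36.4 q6 -7.734367298373745
```

Request:
{"method": "jog_arm", "body": {"moves": [{"travel":[0,-0.002,0.03],"spin":-0.4,"grip":0.4},{"travel":[0,0,0.02],"spin":0,"grip":0.4},{"travel":[0,0,0.009],"spin":0,"grip":0.4},{"travel":[0,0,0],"spin":0,"grip":0.4}], "squeeze": 30}}

```text
time_s: 36.8
position: [0.5608, 0.0079, 0.1328]
ee_rot: [[-0.112, 0.994, -0.004], [0.994, 0.112, 0.0], [0.001, -0.004, -1.0]]
force: [-0.0, 0.5, -0.1]
gripper_width: 0.0344
gripper_force: 0.0
```

Request:
{"method": "jog_arm", "body": {"moves": [{"travel":[0,0,0],"spin":0,"grip":0},{"travel":[0,0,0],"spin":0,"grip":0},{"travel":[0,0,0],"spin":0,"grip":0},{"travel":[0,0,0],"spin":0,"grip":0},{"travel":[0,0,0],"spin":0,"grip":0}]}}

```text
time_s: 37.3
position: [0.5627, 0.0073, 0.1359]
ee_rot: [[-0.111, 0.994, 0.001], [0.994, 0.111, 0.001], [0.001, 0.001, -1.0]]
force: [-4.8, 1.7, 6.5]
gripper_width: 0.0112
gripper_force: 32.8
```

Request:
{"method": "jog_arm", "body": {"moves": [{"travel":[0,0,0],"spin":8.5,"grip":0},{"travel":[0,0,0],"spin":8.5,"grip":0},{"travel":[0,0,0],"spin":8.5,"grip":0},{"travel":[0,0,0],"spin":8.5,"grip":0},{"travel":[0,0,0],"spin":8.5,"grip":0}]}}

```text
time_s: 37.8
position: [0.5641, 0.0069, 0.1359]
ee_rot: [[0.594, 0.804, 0.004], [0.804, -0.594, -0.0], [0.002, 0.003, -1.0]]
force: [0.0, -0.3, 2.8]
gripper_width: 0.0112
gripper_force: 32.4
```

Request:
{"method": "jog_arm", "body": {"moves": [{"travel":[0,0,0],"spin":8.5,"grip":0},{"travel":[0,0,0],"spin":8.5,"grip":0},{"travel":[0,0,0],"spin":8.5,"grip":0},{"travel":[0,0,0],"spin":8.5,"grip":0},{"travel":[0,0,0],"spin":8.5,"grip":0}]}}

```text
time_s: 38.3
position: [0.5648, 0.0057, 0.136]
ee_rot: [[0.981, 0.192, 0.005], [0.192, -0.981, -0.002], [0.005, 0.003, -1.0]]
force: [0.8, -3.7, 1.9]
gripper_width: 0.0113
gripper_force: 32.2
```

Request:
{"method": "jog_arm", "body": {"moves": [{"travel":[0,0,0],"spin":6.5,"grip":0},{"travel":[0,0,0],"spin":0,"grip":0},{"travel":[0,0,0],"spin":0,"grip":0}]}}

```text
time_s: 38.6
position: [0.5648, 0.0055, 0.136]
ee_rot: [[0.996, 0.089, 0.005], [0.089, -0.996, -0.003], [0.005, 0.003, -1.0]]
force: [2.5, -5.4, 1.5]
gripper_width: 0.0115
gripper_force: 32.5
```

Request:
{"method": "jog_arm", "body": {"moves": [{"travel":[0,0,0],"spin":0,"grip":0.4},{"travel":[0,0,0],"spin":0,"grip":0.4},{"travel":[0,0,-0.03],"spin":0,"grip":0.4},{"travel":[0,0,-0.03],"spin":0,"grip":0.4},{"travel":[-0.007,-0.0432,0],"spin":0,"grip":0.4}]}}

```text
time_s: 39.1
position: [0.5561, 0.047, 0.1995]
ee_rot: [[0.997, 0.081, 0.009], [0.081, -0.997, -0.001], [0.009, 0.002, -1.0]]
force: [0.5, 1.5, 0.8]
gripper_width: 0.0339
gripper_force: 0.0
```

Request:
{"method": "jog_arm", "body": {"moves": [{"travel":[0,-0.0432,0],"spin":0,"grip":0.4},{"travel":[0,-0.0432,0],"spin":0,"grip":0.4},{"travel":[0,-0.0432,0],"spin":0,"grip":0.4},{"travel":[0,-0.0432,0],"spin":0,"grip":0.4},{"travel":[0,-0.0432,0],"spin":0,"grip":0.4}]}}

```text
time_s: 39.6
position: [0.5327, 0.2666, 0.1942]
ee_rot: [[0.996, 0.086, -0.001], [0.086, -0.996, 0.0], [-0.001, -0.0, -1.0]]
force: [1.6, 0.7, 0.1]
gripper_width: 0.034
gripper_force: 0.0
```

Request:
{"method": "jog_arm", "body": {"moves": [{"travel":[0,0,0],"spin":-8.5,"grip":0.4},{"travel":[0,0,0],"spin":-8.5,"grip":0.4},{"travel":[0,0,0],"spin":-8.5,"grip":0.4},{"travel":[0,0,0],"spin":-8.5,"grip":0.4},{"travel":[0,0,0],"spin":-8.5,"grip":0.4}]}}

```text
time_s: 40.1
position: [0.5329, 0.2651, 0.194]
ee_rot: [[0.672, 0.741, -0.001], [0.741, -0.672, 0.0], [-0.001, -0.001, -1.0]]
force: [0.8, 0.4, 0.3]
gripper_width: 0.0344
gripper_force: 0.0
```

Request:
{"method": "jog_arm", "body": {"moves": [{"travel":[0,0,0],"spin":-8.5,"grip":0.4},{"travel":[0,0,0],"spin":-8.5,"grip":0.4},{"travel":[0,0,0],"spin":-8.5,"grip":0.4},{"travel":[0,0,0],"spin":-8.5,"grip":0.4},{"travel":[0,0,0],"spin":-8.5,"grip":0.4}]}}

```text
time_s: 40.6
position: [0.533, 0.2649, 0.194]
ee_rot: [[-0.005, 1.0, -0.001], [1.0, 0.005, 0.0], [0.0, -0.001, -1.0]]
force: [0.3, 0.2, -0.9]
gripper_width: 0.0345
gripper_force: 0.0
```

Request:
{"method": "jog_arm", "body": {"moves": [{"travel":[0,0,0],"spin":-6.3,"grip":0.4},{"travel":[0,0,0],"spin":0,"grip":0.4},{"travel":[0,0,0],"spin":0,"grip":0.4}]}}

```text
time_s: 40.9
position: [0.5333, 0.2648, 0.1942]
ee_rot: [[-0.105, 0.994, -0.001], [0.994, 0.105, 0.0], [0.0, -0.001, -1.0]]
force: [0.7, 0.1, -0.1]
gripper_width: 0.0342
gripper_force: 0.0
```

```bash
python3 - <<'E'
from h import *
plan(.535,.263,.134,96.3)
E
```

```text
pos [0.5333 0.2648 0.1942] ang 96.0 travel [-0.002   0.0015  0.0602] spin -0.3 t 40.9 q6 17.942382003055197
```

Request:
{"method": "jog_arm", "body": {"moves": [{"travel":[-0.002,0.0015,0.03],"spin":-0.3,"grip":0.4},{"travel":[0,0,0.02],"spin":0,"grip":0.4},{"travel":[0,0,0.01],"spin":0,"grip":0.4},{"travel":[0,0,0],"spin":0,"grip":0.4}]}}

```text
time_s: 41.3
position: [0.5339, 0.2623, 0.1325]
ee_rot: [[-0.112, 0.994, -0.004], [0.994, 0.112, -0.001], [-0.001, -0.004, -1.0]]
force: [1.0, -1.0, -0.7]
gripper_width: 0.0341
gripper_force: 0.0
```

Request:
{"method": "jog_arm", "body": {"moves": [{"travel":[0,0,0],"spin":0,"grip":0},{"travel":[0,0,0],"spin":0,"grip":0},{"travel":[0,0,0],"spin":0,"grip":0},{"travel":[0,0,0],"spin":0,"grip":0},{"travel":[0,0,0],"spin":0,"grip":0}]}}

```text
time_s: 41.8
position: [0.5353, 0.2632, 0.1358]
ee_rot: [[-0.112, 0.994, 0.0], [0.994, 0.112, 0.001], [0.001, 0.0, -1.0]]
force: [-4.7, -0.6, 5.9]
gripper_width: 0.0114
gripper_force: 32.8
```

Request:
{"method": "jog_arm", "body": {"moves": [{"travel":[0,0,0],"spin":8.5,"grip":0},{"travel":[0,0,0],"spin":8.5,"grip":0},{"travel":[0,0,0],"spin":8.5,"grip":0},{"travel":[0,0,0],"spin":8.5,"grip":0},{"travel":[0,0,0],"spin":8.5,"grip":0}]}}

```text
time_s: 42.3
position: [0.5348, 0.2632, 0.1358]
ee_rot: [[0.593, 0.805, -0.001], [0.805, -0.593, 0.0], [-0.0, -0.001, -1.0]]
force: [-6.2, -0.3, 6.6]
gripper_width: 0.0114
gripper_force: 32.9
```

Request:
{"method": "jog_arm", "body": {"moves": [{"travel":[0,0,0],"spin":8.5,"grip":0},{"travel":[0,0,0],"spin":8.5,"grip":0},{"travel":[0,0,0],"spin":8.5,"grip":0},{"travel":[0,0,0],"spin":8.5,"grip":0},{"travel":[0,0,0],"spin":8.5,"grip":0}]}}

```text
time_s: 42.8
position: [0.5345, 0.2636, 0.1358]
ee_rot: [[0.981, 0.193, -0.001], [0.193, -0.981, 0.001], [-0.001, -0.001, -1.0]]
force: [-8.9, 1.5, 7.2]
gripper_width: 0.0111
gripper_force: 33.0
```

Request:
{"method": "jog_arm", "body": {"moves": [{"travel":[0,0,0],"spin":6.2,"grip":0},{"travel":[0,0,0],"spin":0,"grip":0},{"travel":[0,0,0],"spin":0,"grip":0}]}}

```text
time_s: 43.1
position: [0.5344, 0.2636, 0.1358]
ee_rot: [[0.996, 0.093, -0.001], [0.093, -0.996, 0.001], [-0.001, -0.001, -1.0]]
force: [-7.4, 1.4, 7.4]
gripper_width: 0.0113
gripper_force: 33.0
```

Request:
{"method": "jog_arm", "body": {"moves": [{"travel":[0,0,0],"spin":0,"grip":0.4},{"travel":[0,0,0],"spin":0,"grip":0.4},{"travel":[0,0,-0.04],"spin":0,"grip":0.4},{"travel":[0,0,-0.05],"spin":0,"grip":0.4},{"travel":[-0.04,0,-0.03],"spin":0,"grip":0.4}]}}

```text
time_s: 43.6
position: [0.5004, 0.26, 0.2586]
ee_rot: [[0.996, 0.09, 0.008], [0.09, -0.996, 0.003], [0.008, -0.002, -1.0]]
force: [0.4, 0.8, 1.6]
gripper_width: 0.0342
gripper_force: 0.0
```

Request:
{"method": "jog_arm", "body": {"moves": [{"travel":[-0.03,-0.035,0],"spin":0,"grip":0.4},{"travel":[-0.03,-0.035,0],"spin":0,"grip":0.4},{"travel":[-0.03,-0.035,0],"spin":0,"grip":0.4},{"travel":[-0.03,-0.035,0],"spin":0,"grip":0.4},{"travel":[0,0,0],"spin":0,"grip":0.4}]}}

```text
time_s: 44.1
position: [0.36, 0.3909, 0.2548]
ee_rot: [[0.995, 0.097, -0.0], [0.097, -0.995, 0.002], [-0.0, -0.002, -1.0]]
force: [0.2, 0.2, 0.0]
gripper_width: 0.0345
gripper_force: 0.0
```

```bash
python3 - <<'E'
from h import *
a,_=snap('top','top6'); b,_=snap('side','side6')
C=np.zeros((600,800,3),np.uint8)
C[:300,:450]=cv2.resize(a[185:285,200:350],(450,300)); C[300:,:450]=cv2.resize(b[180:290,210:375],(450,300)); C[:300,450:]=cv2.resize(b[60:360,100:450],(350,300))
cv2.imwrite('pics/c9.png',C[:,:,::-1])
for n,i,bx in(('top',a,(200,200,340,262)),('side',b,(230,190,340,256))):
  for ce,ar,p in blobs(i,'red',bx,8): print(n,ce.round(1),ar)
E
```

```text
top [317.3 240.7] 21
top [223.4 247.6] 23
side [248.5 201.6] 15
side [314.4 240.2] 20
```

View pics/c9.png

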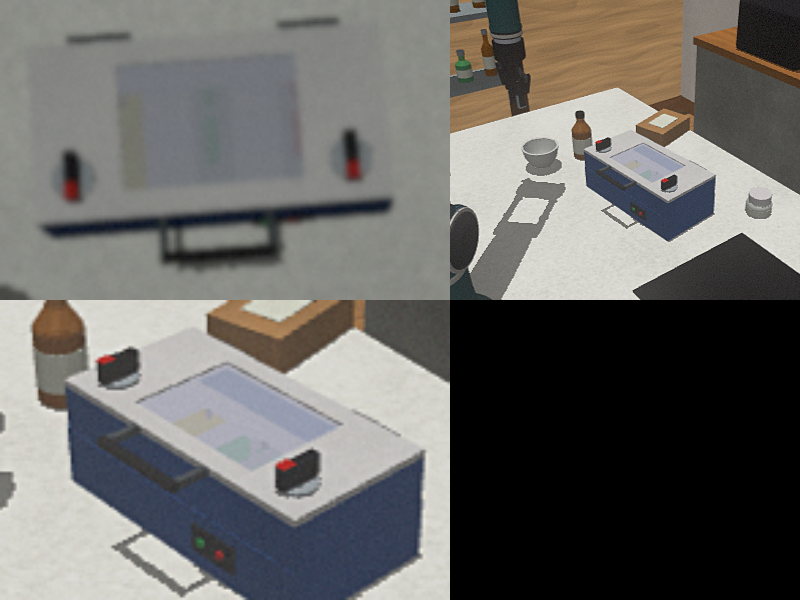

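The panel is shut and both red ends point to the front again, at the same pixels as at the start: (317,241) and (223,248) in the top view. The bystanders look untouched, so I'm handing the job in.

```bash
python3 -c "
from cell import arm
print(arm.job_done())"
```

```text
the job is handed in; nothing more can be done
None
```

Job handed in at about 44 s of robot time: the red and green blades are on their own seats with notches over the pins (no yellow blade was there), the panel is shut, and both fasteners are locked.

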